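Load the battery charger and start its programme

TASK

Take the charged battery pack (green cap) out of the charger and stand it upright in the yellow ready crate, and put every empty pack (orange cap) on the bench fully home into a charger nest of its own shape. Only when all that is done, turn the charger's dial clockwise from off until it points to the green mark, and let go. Leave everything else on the bench where it is.

Things in the scene. Friction and masses are not known exactly. Their poses are not given: they have to be found in the camera images.
- rect_a_mid (a point): Centre (half-way up) of an oblong battery pack, 66 mm (its x) by 36 mm (its y), 56 mm high, dark with a teal band and an ORANGE cap on top (empty); about 0.28 kg. It starts upright (z up) on the bench to the left (+y) of the charger. May be absent.
- rect_b_mid (a point): Centre (half-way up) of an oblong battery pack, 66 mm (its x) by 36 mm (its y), 56 mm high, dark with a teal band and an ORANGE cap on top (empty); about 0.28 kg. It starts upright (z up) on the bench to the left (+y) of the charger. May be absent.
- square_a_mid (a point): Centre (half-way up) of a square battery pack, 46 mm by 46 mm, 56 mm high, dark with a teal band and an ORANGE cap on top (empty); about 0.28 kg. It starts upright (z up) on the bench to the left (+y) of the charger. May be absent.
- square_b_mid (a point): Centre (half-way up) of a square battery pack, 46 mm by 46 mm, 56 mm high, dark with a teal band and an ORANGE cap on top (empty); about 0.28 kg. It starts upright (z up) on the bench to the left (+y) of the charger. May be absent.
- round_a_mid (a point): Centre (half-way up) of a round battery pack, 56 mm diameter, its axis along z, 56 mm high, dark with a teal band and an ORANGE cap on top (empty); about 0.28 kg. It starts upright (z up) on the bench to the left (+y) of the charger. May be absent.
- round_b_mid (a point): Centre (half-way up) of a round battery pack, 56 mm diameter, its axis along z, 56 mm high, dark with a teal band and an ORANGE cap on top (empty); about 0.28 kg. It starts upright (z up) on the bench to the left (+y) of the charger. May be absent.
- charged_mid (a point): Centre (half-way up) of the charged pack: a round pack, 56 mm diameter, 56 mm high, with a GREEN cap on top, standing in one of the charger's round nests at the start; its axis along z; about 0.28 kg.
- nest_rect1 (a point): Near oblong nest (at the charger's -y end), long side along this point's x; takes an oblong pack with 2 mm of play on each side. The point lies where the centre of a fully seated pack is: 28 mm above the nest's floor, 10 mm above the charger's top face. The nest is 18 mm deep with upright walls, so a seated pack stands 38 mm proud; pitch of the nests 80 mm in x, 82 mm in y. Axes are the charger's (z up).
- nest_rect2 (a point): Far oblong nest (at the charger's -y end), long side along this point's x; takes an oblong pack with 2 mm of play on each side. The point lies where the centre of a fully seated pack is: 28 mm above the nest's floor, 10 mm above the charger's top face. The nest is 18 mm deep with upright walls, so a seated pack stands 38 mm proud; pitch of the nests 80 mm in x, 82 mm in y. Axes are the charger's (z up).
- nest_square1 (a point): Near square nest (middle column); takes a square pack with 2 mm of play on each side. The point lies where the centre of a fully seated pack is: 28 mm above the nest's floor, 10 mm above the charger's top face. The nest is 18 mm deep with upright walls, so a seated pack stands 38 mm proud; pitch of the nests 80 mm in x, 82 mm in y. Axes are the charger's (z up).
- nest_square2 (a point): Far square nest (middle column); takes a square pack with 2 mm of play on each side. The point lies where the centre of a fully seated pack is: 28 mm above the nest's floor, 10 mm above the charger's top face. The nest is 18 mm deep with upright walls, so a seated pack stands 38 mm proud; pitch of the nests 80 mm in x, 82 mm in y. Axes are the charger's (z up).
- nest_round1 (a point): Near round nest (at the charger's +y end); takes a round pack with 2 mm of play on each side. The point lies where the centre of a fully seated pack is: 28 mm above the nest's floor, 10 mm above the charger's top face. The nest is 18 mm deep with upright walls, so a seated pack stands 38 mm proud; pitch of the nests 80 mm in x, 82 mm in y. Axes are the charger's (z up).
- nest_round2 (a point): Far round nest (at the charger's +y end); takes a round pack with 2 mm of play on each side. The point lies where the centre of a fully seated pack is: 28 mm above the nest's floor, 10 mm above the charger's top face. The nest is 18 mm deep with upright walls, so a seated pack stands 38 mm proud; pitch of the nests 80 mm in x, 82 mm in y. Axes are the charger's (z up).
- crate_in (a point): Centre of the inner floor (5 mm above the bench) of the yellow ready crate: open tray, 120 x 120 mm outside, walls 5 mm thick and 30 mm high above the bench.
- dial (a joint): Angle of the charger's clicking dial: 0 at off, growing as it turns clockwise seen from above; a click every 30 degrees (0.524 rad), five clicks up to the stop just past 150 degrees. It needs about 0.1 N m to turn over a click, and drops into the nearest click when let go.
- dial_grip (a point): On the dial's axis at gripping height: in the upper part of the dial's upright black bar grip, 14 mm thick, 49 mm long (along this point's x), 32 mm high, whose top is 7 mm above this point; flat console panel 37 mm below. The console is 130 x 130 mm, 40 mm high.
- dial_pointer (a point): Turns with the dial: the point, 45 mm from its axis in the direction of the white line on the bar grip, where the dial points to on the ring of marks (it lies 16 mm above the panel).
- green_mark: The one GREEN dot (13 mm across, flat) on the console's panel, among four white dots and a red one (off) on a ring of 45 mm radius round the dial; it lies one to five clicks clockwise from the red dot.
- screwdriver: screwdriver lying across in front of the charger (robot side), 150 mm long. Bystander: not part of the job.
- tape_roll: blue roll of tape, 90 mm across, 24 mm high, beyond the charger. Bystander: not part of the job.
- mug: white mug, 85 mm high, beyond the crate. Bystander: not part of the job.
- blade_box: small cardboard box 70 x 110 x 35 mm beyond the charger. Bystander: not part of the job.
- bit_box: small red box, 35 x 55 x 20 mm, in front of the charger on the left. Bystander: not part of the job.

How it is judged:
By the outcome, as a careful person would: the job done as asked, in the order asked, and still so for the second after the job is handed in, with the robot touching nothing.
Of rect_a, rect_b, square_a, square_b, round_a, round_b only 4 to 5 are there at a start; the rules pass over those that are not, and their reading is None.
At some moment in a run one of rect_a, rect_b, square_a, square_b, round_a, round_b may be knocked a few centimetres aside while the robot is not near it.
It also fails if it takes over 210 s, if anything falls off the work surface, if the arm or the gripper's body presses on something with over 40 N, if the wrist force passes 120 N, or if a joint passes its speed limit or range.

ROBOT

A 6-joint arm with a two-finger parallel gripper is mounted at the origin on the work surface. World frame = base frame: x ahead of the robot, y to its left, z up, the work surface at z = 0. Lengths are in m, angles in rad, forces in N, time in s.
With the tool pointing down it reaches from about 0.35 to 0.875 m from the base axis. Payload 4.2 kg.
Tool frame: the origin (TCP) lies on the centre line of the jaws, within the pads' length; the fingertips stand 17 mm ahead of it and the grasp point (between the pads) lies 2 mm behind it; z points along the fingers, y is the line along which they close (so a half turn about z gives the same grasp; the last joint's range is limited). The gripper opens to 85 mm and grips with 20 to 120 N. Pads are 22 mm wide; open, the fingers measure 114 mm over their backs; the gripper's body (76 mm by 85 mm) begins 54 mm behind the grasp point. The pads swing forward as they close: fully open they stand 13 mm farther back than shut.
Start: joints at [-1.019, 0.385, 0.008, 0, -1.194, -0.259], TCP at [0.18, -0.598, 0.223] pointing down, gripper open.
Joint ranges: [-3.14, 3.14], [-1.21, 2.06], [-1.07, 1.41], [-3.16, 2.05], [-2.99, -0.16], [-3.1, 3.1]. Speed limits (rad/s): [2.79, 2.79, 3.14, 3.14, 3.14, 3.14].

INTERFACE

Orientations are given as a 3x3 rotation matrix whose columns are the frame's x, y, z axes.
In Python, from station import env gives the robot as it stands. The module is installed in compiled form; this text tells all that it offers.
- The arm moves only by the tool carry_out, never from a script. Its argument "series" is a list of rows, each a list of 3 entries, a list of its own where there are three numbers: the shift along the world's x, y, z in cm, then the turn, a rotation vector about the world's x, y, z in degrees, then the finger opening in cm, from 0 to 8.54. In form: [[[tx, ty, tz], [rx, ry, rz], gripper], ...]. A call has 1 to 8 rows; each row is the pose to reach, as a shift and turn from the pose commanded when the call began; what a row does not reach only later rows make up. A row lasts 1/8 s, in which the tool goes at most 62.5 mm and 10.7 degrees, less where a joint would pass 70% of its speed; a pose out of reach is approached as far as the arm can. A call with a gripper value outside its range is refused whole. The fingers move at their own pace and stop on an object; the grip force is fixed at half the most. Time passes only in rows, so rows that repeat a pose let the fingers close. It gives the time, the measured TCP pose, the force, the opening and the grip force at its end, in the units of the state.
- env.read_state(): the state, without advancing time (a new reading comes with each control period).
- env.capture(name): name is "scene" or "top"; returns the picture (480x640x3 uint8, red, green, blue); there is no depth.
- env.camera_info(name): a dict with "mtx" (3x3 intrinsics, pixels), "eye" and "attitude" of the camera in the world. Camera axes: x right, y down, z forward; pixel columns grow to the right and rows downward; lengths in m; the calibration is good to about 2 mm. A picture is of the moment at which its call begins. camera_info takes no time and is no camera call.
- env.job_done(): hands the job in; it is judged then, once.
The state is a dict: "clock": time; "joint_positions": joint angles; "joint_vel": joint speeds; "effort": joint torques, N m; "tcp_pos": TCP position; "orientation": TCP orientation; "wrist_force": force on the tool from outside, world axes, zero at the start; "torque": the same for the moment, N m; "grip_width": finger opening in m; "grip_force": force on a finger pad.
Only numpy, scipy, OpenCV 4.12 (cv2) and the standard library are available. Lean on these libraries where they do the work, as an engineer would, in place of code of your own. Each camera call takes 0.05 s, during which the arm holds its last target. There are 200 camera calls.

## Working session

There is one attempt and no reset: what is moved stays moved. The work goes in short steps, Python scripts to look and compute and a tool call to move; the robot and the scene stay as the last step left them, time stands still between calls to the robot, and variables do not carry over. Pictures are saved under pics/ and viewed, at most 14 in all, crops included, and the job is handed in when it is done.

Besides the shell and the picture viewer there is one more tool, called after "Request:" as a command line: name --argument value ..., lists and objects as JSON in quotes. carry_out: Moves the arm, as the interface text tells. Its arguments: {"type":"object","properties":{"series":{"type":"array","items":{"type":"array"}}},"required":["series"]}

```bash
mkdir -p pics; python3 - <<'E'
from station import env
import cv2
for n in("top","scene"):
    cv2.imwrite(f"pics/{n}0.png",env.capture(n)[:,:,::-1])
    i=env.camera_info(n);print(n,i)
s=env.read_state();print(s["clock"],s["tcp_pos"],s["orientation"])
E
```

```text
top {'mtx': array([[473.23889179,   0.        , 319.87479965],
       [  0.        , 473.23889179, 232.90795002],
       [  0.        ,   0.        ,   1.        ]]), 'eye': array([0.47486597, 0.03464067, 1.0786123 ]), 'attitude': array([[ 0.02499927, -0.99582491,  0.08779394],
       [-0.99901272, -0.02811199, -0.03439908],
       [ 0.03672352, -0.08684731, -0.99554454]])}
scene {'mtx': array([[610.80976079,   0.        , 322.91573556],
       [  0.        , 610.80976079, 244.40621051],
       [  0.        ,   0.        ,   1.        ]]), 'eye': array([ 1.07481499, -0.62937282,  1.06705544]), 'attitude': array([[ 0.79280261,  0.47198669, -0.38560677],
       [ 0.6094125 , -0.60457932,  0.51293299],
       [ 0.00896766, -0.6416482 , -0.76694665]])}
0.1 [ 0.18025978 -0.59789575  0.22201935] [[-9.57489360e-01 -2.88467796e-01 -6.75545287e-04]
 [-2.88468564e-01  9.57487597e-01  1.84125682e-03]
 [ 1.15682938e-04  1.95785739e-03 -9.99998077e-01]]
```

View pics/top0.png

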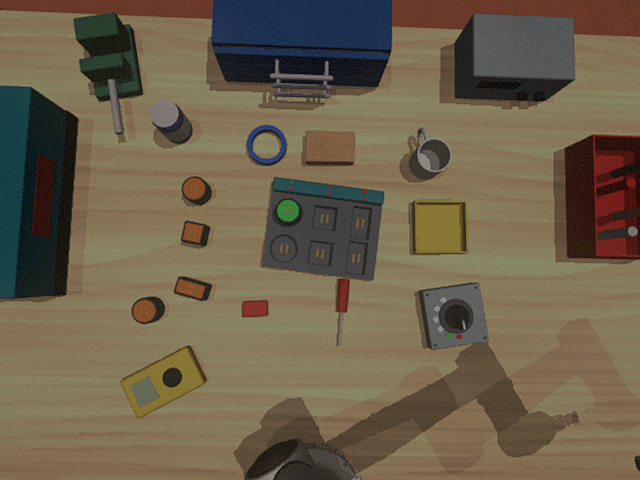

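View pics/scene0.png

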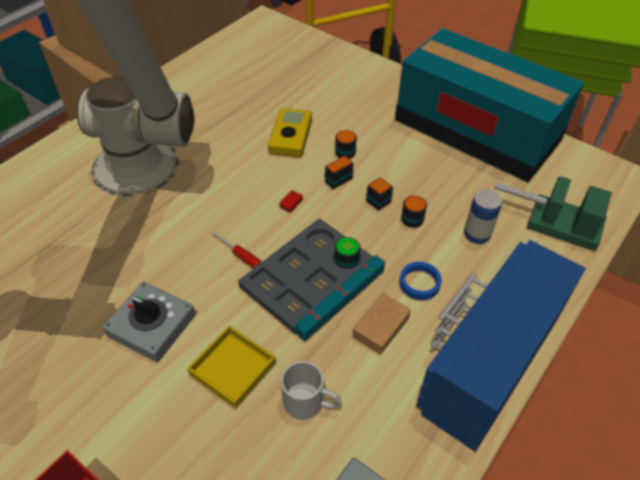

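```bash
cat > h.py <<'E'
from station import env
import numpy as np, cv2
def ray(n,uv):
    i=env.camera_info(n);K,e,R=i["mtx"],np.array(i["eye"]),np.array(i["attitude"])
    return e,R@np.linalg.inv(K)@np.array([uv[0],uv[1],1.])
def bp(n,uv,z):
    e,d=ray(n,uv);return e+d*(z-e[2])/d[2]
def proj(n,p):
    i=env.camera_info(n);q=i["mtx"]@(np.array(i["attitude"]).T@(np.array(p)-i["eye"]));return q[:2]/q[2]
def tri(a,b):
    e1,d1=ray("top",a);e2,d2=ray("scene",b)
    t=np.linalg.lstsq(np.c_[d1,-d2],e2-e1,rcond=None)[0]
    p,q=e1+d1*t[0],e2+d2*t[1];return (p+q)/2,np.linalg.norm(p-q)
def blobs(img,lo,hi,amin=60):
    m=cv2.inRange(cv2.cvtColor(img,cv2.COLOR_RGB2HSV),lo,hi)
    m=cv2.morphologyEx(m,cv2.MORPH_CLOSE,np.ones((3,3)))
    n,l,s,c=cv2.connectedComponentsWithStats(m)
    return [(c[k],s[k,4],cv2.minAreaRect(np.argwhere(l==k)[:,::-1].astype(np.float32))) for k in range(1,n) if s[k,4]>=amin]
OR=((5,150,90),(16,255,255));GR=((50,150,60),(70,255,255));YE=((22,150,60),(30,255,255))
E
python3 - <<'E'
from h import *
for n in("top","scene"):
    im=env.capture(n)
    for nm,c in(("or",OR),("gr",GR),("ye",YE)):
        for c_,a,r in blobs(im,*c,20):
            print(n,nm,c_.round(1),a,np.round(r[1],1),round(r[2]),bp(n,c_,.056).round(4))
t=env.capture("top")
cv2.imwrite("pics/c1.png",cv2.resize(t[170:290,250:390,::-1],None,fx=5.5,fy=5.0,interpolation=cv2.INTER_CUBIC)[:600])
cv2.imwrite("pics/c2.png",cv2.resize(t[270:360,405:500,::-1],None,fx=6,fy=6,interpolation=cv2.INTER_CUBIC))
s=env.capture("scene");cv2.imwrite("pics/c3.png",cv2.resize(s[210:345,230:395,::-1],None,fx=4,fy=4,interpolation=cv2.INTER_CUBIC))
E
```

```text
top or [116.8   6.7] 2969 [ 18. 212.] 90 [1.058  0.4647 0.056 ]
top or [523.4  13. ] 5954 [246.  35.] 0 [ 1.0859 -0.4564  0.056 ]
top or [193.6 188. ] 366 [20. 21.] 90 [0.655  0.2755 0.056 ]
top or [192.4 232.1] 302 [17.7 17.3] 11 [0.559  0.2735 0.056 ]
top or [189.8 288.2] 352 [26.8 13. ] 16 [0.4391 0.2732 0.056 ]
top or [143.7 310.4] 398 [22. 21.] 0 [0.3904 0.3673 0.056 ]
top gr [289.4 209.4] 55 [16.7  8.7] 76 [0.6144 0.0668 0.056 ]
top ye [439.5 226.6] 2586 [52. 54.] 90 [ 0.5863 -0.2628  0.056 ]
top ye [166.  379.8] 2283 [41.8 79.3] 63 [0.2481 0.3131 0.056 ]
scene or [294.1  10.2] 396 [22. 32.] 90 [-0.0966  0.7594  0.056 ]
scene or [340.9   6.1] 808 [18. 74.] 90 [0.0047 0.8723 0.056 ]
scene or [454.6  20.4] 4981 [ 59. 128.] 90 [0.3346 1.0236 0.056 ]
scene or [356.4  27.6] 1305 [34.6 72.6] 77 [0.1183 0.7987 0.056 ]
scene or [25.8 28.5] 385 [22. 44.] 90 [-0.6672  0.1696  0.056 ]
scene or [623.8 114.4] 1573 [26.7 88.9] 20 [0.9205 0.8916 0.056 ]
scene or [579.1 109.4] 274 [ 8.9 41.9] 20 [0.8185 0.8387 0.056 ]
scene or [595.2 118.3] 791 [16.5 52. ] 25 [0.8669 0.8291 0.056 ]
scene or [3
[... 199 characters left out ...]
99.1] 49 [14.  22.4] 40 [0.4206 0.1053 0.056 ]
scene or [414.9 203.3] 272 [15. 21.] 90 [0.6577 0.2739 0.056 ]
scene or [247.7 251.9] 28 [29.2  2.4] 31 [ 0.4526 -0.0684  0.056 ]
scene or [240.6 257.8] 27 [25.5  2.3] 43 [ 0.4518 -0.0897  0.056 ]
scene or [584.2 398.8] 19905 [208. 157.] 90 [1.1544 0.0489 0.056 ]
scene or [ 65.2 464.8] 107 [63. 29.] 0 [ 0.5202 -0.5914  0.056 ]
scene gr [ 6.  92.1] 220 [21. 17.] 90 [-0.4374 -0.0549  0.056 ]
scene gr [347.1 246.3] 328 [17. 22.] 90 [0.6107 0.0746 0.056 ]
scene ye [359.4  20. ] 901 [57. 87.] 90 [0.1001 0.8405 0.056 ]
scene ye [289.2 134.4] 1320 [35.2 51.1] 15 [0.2772 0.2829 0.056 ]
scene ye [231.6 366. ] 4006 [62.8 69.9] 41 [ 0.612  -0.2891  0.056 ]
```

View pics/c1.png

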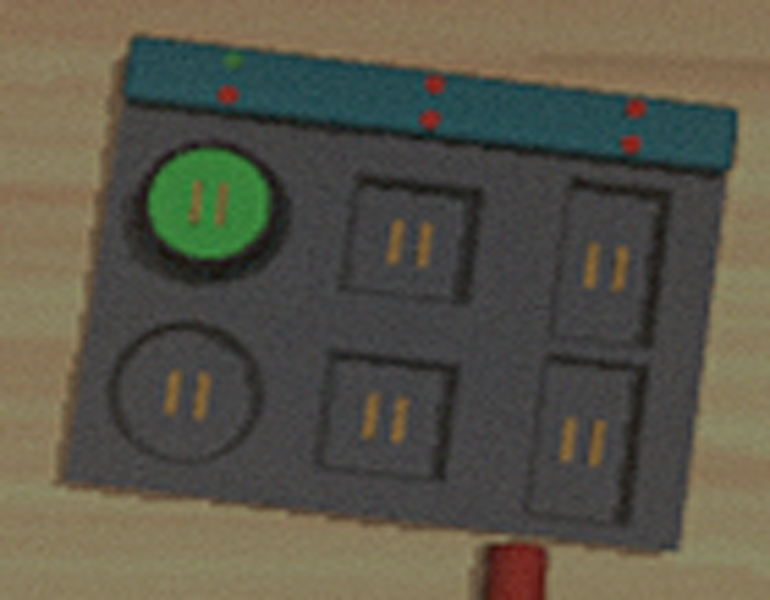

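View pics/c2.png

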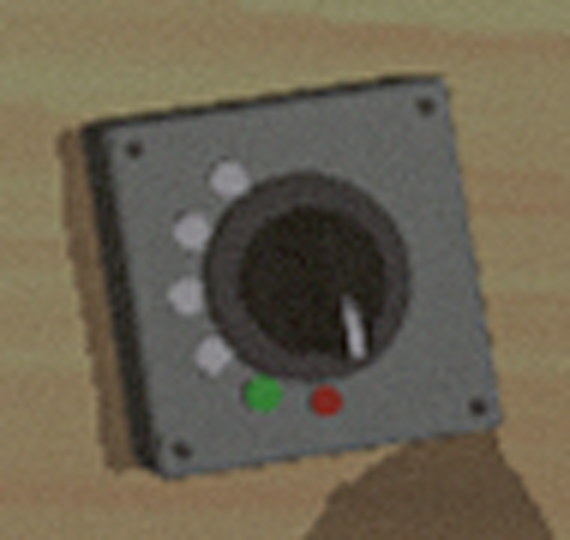

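View pics/c3.png

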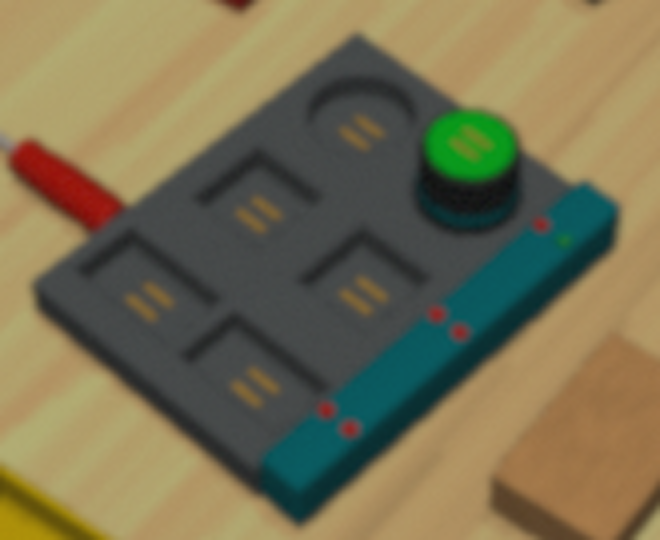

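```bash
python3 - <<'E'
from h import *
T=dict(ro1=(187,396),sq1=(386,418),re1=(583,442),sq2=(410,244),re2=(606,267))
S=dict(ro1=(361,132),sq1=(258,214),re1=(149,301),sq2=(363,295),re2=(255,388))
G=dict(ro1=(-40,82),sq1=(-40,0),re1=(-40,-82),sq2=(40,0),re2=(40,-82))
P=[];M=[]
for k in T:
    a=(250+(T[k][0]+.5)/5.5-.5,170+(T[k][1]+.5)/5-.5);b=(230+(S[k][0]+.5)/4-.5,210+(S[k][1]+.5)/4-.5)
    p,e=tri(a,b);print(k,p.round(4),round(e,4));P.append(p);M.append(G[k])
P=np.array(P);M=np.array(M)/1000
R,_=cv2.estimateAffinePartial2D(M,P[:,:2]);th=np.arctan2(R[1,0],R[0,0]);print("scale",np.hypot(R[1,0],R[0,0]),"yaw",np.degrees(th))
c,s=np.cos(th),np.sin(th);Q=np.array([[c,-s],[s,c]]);o=P[:,:2].mean(0)-Q@M.mean(0)
for n,g in dict(G,ro2=(40,82)).items(): print(n,(o+Q@np.array(g)/1000).round(4))
print("floorz",P[:,2].mean())
D=[(229,180),(191,231),(187,297),(212,355),(263,393),(326,402)]
W=np.array([bp("top",(405+(x+.5)/6-.5,270+(y+.5)/6-.5),.04)[:2] for x,y in D])
from scipy.optimize import least_squares
f=least_squares(lambda q:np.hypot(*(W-q).T)-.045,W.mean(0)+[0,-.04]);print("dial",f.x,np.degrees(np.arctan2(*(W-f.x).T[::-1])).round(1))
# caps stereo
tc=[(193.6,188),(192.4,232.1),(189.8,288.2),(143.7,310.4),(287.5,210.3)];sc=[(414.9,203.3),(379.7,185.5),(339,163.8),(345.6,136.2),(347.1,246.3)]
for a,b in zip(tc,sc): print(tri(a,b))
# yaw of rect and square caps
im=env.capture("top")
for c_,a,r in blobs(im,*OR,200):
    if 200<a<360:
        b=cv2.boxPoints(r);w=np.array([bp("top",q,.056)[:2] for q in b]);d=np.diff(np.r_[w,w[:1]],axis=0)
        print(c_,[(round(np.hypot(*v),4),round(np.degrees(np.arctan2(v[1],v[0])),1)) for v in d[:2]])
# crate
for n in("top","scene"):
    for c_,a,r in blobs(env.capture(n),*YE,2500):print(n,cv2.boxPoints(r))
E
```

```text
ro1 [0.5318 0.0796 0.0058] 0.0021
sq1 [ 0.5239 -0.0027  0.0069] 0.0018
re1 [ 0.5152 -0.0843  0.0067] 0.0019
sq2 [ 0.6034 -0.0108  0.0069] 0.0015
re2 [ 0.5954 -0.0926  0.0063] 0.0017Traceback (most recent call last):
  File "<stdin>", line 10, in <module>
cv2.error: OpenCV(4.12.0) /io/opencv/modules/calib3d/src/ptsetreg.cpp:1108: error: (-215:Assertion failed) count >= 0 && to.checkVector(2) == count in function 'estimateAffinePartial2D'
```

```bash
python3 - <<'E'
from h import *
P=np.array([[.5318,.0796],[.5239,-.0027],[.5152,-.0843],[.6034,-.0108],[.5954,-.0926]])
G=dict(ro1=(-40,82),sq1=(-40,0),re1=(-40,-82),sq2=(40,0),re2=(40,-82))
M=np.array(list(G.values()))/1000
z,zm=P-P.mean(0),M-M.mean(0)
th=np.arctan2((zm[:,0]*z[:,1]-zm[:,1]*z[:,0]).sum(),(zm*z).sum());print("yaw",np.degrees(th))
c,s=np.cos(th),np.sin(th);Q=np.array([[c,-s],[s,c]]);o=P.mean(0)-Q@M.mean(0)
for n,g in dict(G,ro2=(40,82)).items(): print(n,(o+Q@np.array(g)/1000).round(4))
D=[(229,180),(191,231),(187,297),(212,355),(263,393),(326,402)]
W=np.array([bp("top",(405+(x+.5)/6-.5,270+(y+.5)/6-.5),.04)[:2] for x,y in D])
from scipy.optimize import least_squares
f=least_squares(lambda q:np.hypot(*(W-q).T)-.045,W.mean(0)+[0,-.04]);print("dial",f.x,np.degrees(np.arctan2(*(W-f.x).T[::-1])).round(1))
tc=[(193.6,188),(192.4,232.1),(189.8,288.2),(143.7,310.4),(287.5,210.3)];sc=[(414.9,203.3),(379.7,185.5),(339,163.8),(345.6,136.2),(347.1,246.3)]
for a,b in zip(tc,sc): print(tri(a,b))
for c_,a,r in blobs(env.capture("top"),*OR,200):
    if 200<a<360:
        w=np.array([bp("top",q,.056)[:2] for q in cv2.boxPoints(r)]);d=np.diff(w,axis=0)
        print(c_,[(round(np.hypot(*v),4),round(np.degrees(np.arctan2(v[1],v[0])),1)) for v in d[:2]])
for n in("top","scene"):
    for c_,a,r in blobs(env.capture(n),*YE,2500):
        for q in cv2.boxPoints(r): print(n,q,bp(n,q,.03).round(3))
print(env.read_state()["clock"])
E
```

```text
yaw -5.793955697213996
ro1 [0.532 0.079]
sq1 [ 0.5238 -0.0026]
re1 [ 0.5155 -0.0842]
sq2 [ 0.6034 -0.0107]
re2 [ 0.5951 -0.0923]
ro2 [0.6116 0.0709]
dial [ 0.39228178 -0.30373242] [  39.5   69.5  100.3  129.6  159.2 -170.7]
(array([0.6559925 , 0.27668203, 0.05238558]), np.float64(0.000979761254258479))
(array([0.55970131, 0.27455481, 0.05274453]), np.float64(0.0010226767028573066))
(array([0.43981113, 0.27429843, 0.05380464]), np.float64(0.0018720331432675501))
(array([0.39058512, 0.3691659 , 0.05190376]), np.float64(0.0015679592113104527))
(array([0.61229144, 0.07122079, 0.0602515 ]), np.float64(0.0012718777582820457))
[192.39534884 232.08305648] [(np.float64(0.0371), np.float64(-8.3)), (np.float64(0.037), np.float64(-99.8))]
[189.77456647 288.26300578] [(np.float64(0.0274), np.float64(-13.1)), (np.float64(0.0569), np.float64(-104.5))]
top [413. 201.] [ 0.645 -0.21   0.03 ]
top [467. 201.] [ 0.649 -0.333  0.03 ]
top [467. 253.] [ 0.531 -0.333  0.03 ]
top [413. 253.] [ 0.528 -0.211  0.03 ]
scene [184.8407 370.6106] [ 0.537 -0.342  0.03 ]
scene [230.86725 318.00885] [ 0.525 -0.202  0.03 ]
scene [278.23007 359.45135] [ 0.661 -0.216  0.03 ]
scene [232.20352 412.0531 ] [ 0.664 -0.348  0.03 ]
0.45
```

Request:
carry_out --series '[[[6,5,0],[0,0,-8],7.4],[[10,10,0],[0,0,-16],7.4],[[14,15,0],[0,0,-22.6],7.4],[[17,20,0],[0,0,-22.6],7.4],[[20.5,25,0],[0,0,-22.6],7.4],[[24,30,0],[0,0,-22.6],7.4],[[27,35,0],[0,0,-22.6],7.4],[[30,40,0],[0,0,-22.6],7.4]]'

```text
clock: 1.45
tcp_pos: [0.4799, -0.1988, 0.2234]
orientation: [[-0.995, 0.101, 0.001], [0.101, 0.995, -0.0], [-0.001, -0.0, -1.0]]
wrist_force: [0.7, -0.6, -0.1]
grip_width: 0.0738
grip_force: 0.0
```

Request:
carry_out --series '[[[3,5.5,0],[0,0,0],7.4],[[6,11,0],[0,0,0],7.4],[[9,16.5,0],[0,0,0],7.4],[[11.5,22,-2],[0,0,0],7.4],[[13.2,27,-5],[0,0,0],7.4],[[13.2,27,-9],[0,0,0],7.4],[[13.2,27,-9],[0,0,0],7.4],[[13.2,27,-9],[0,0,0],7.4]]'

```text
clock: 2.45
tcp_pos: [0.612, 0.0689, 0.1347]
orientation: [[-0.995, 0.102, 0.002], [0.102, 0.995, -0.0], [-0.002, 0.0, -1.0]]
wrist_force: [0.0, 0.9, -0.4]
grip_width: 0.0738
grip_force: 0.0
```

```bash
python3 - <<'E'
from h import *
s=env.capture("scene");cv2.imwrite("pics/d1.png",cv2.resize(s[120:340,230:480,::-1],None,fx=2.5,fy=2.5,interpolation=cv2.INTER_CUBIC))
for c_,a,r in blobs(s,*GR,60): print(c_,a)
for p in [(.612,.071,.0615)]: print(proj("scene",p))
E
```

```text
[ 6.08225108 92.44155844] 231
[347.25766871 246.2607362 ] 326
[346.65789283 245.96455119]
```

View pics/d1.png

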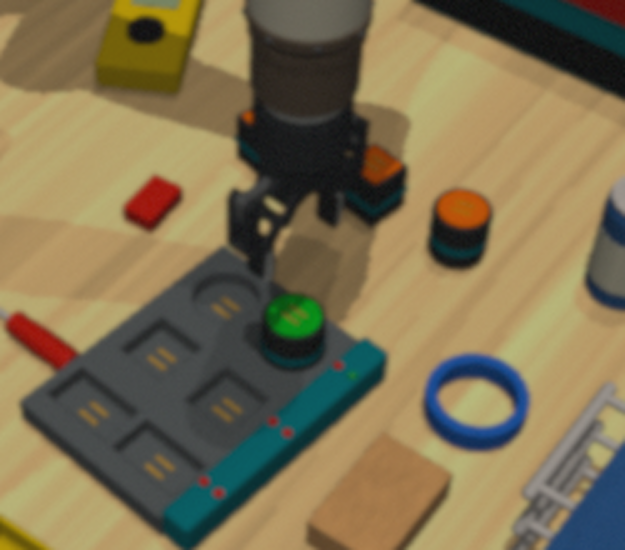

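The gripper hovers straight over the green cap at crop (295,317), with its fingers along the charger's y axis. Going down to grip.

Request:
carry_out --series '[[[0,0.2,-4],[0,0,0],7.4],[[0,0.2,-7],[0,0,0],7.4],[[0,0.2,-8.3],[0,0,0],7.4],[[0,0.2,-8.3],[0,0,0],7.4],[[0,0.2,-8.3],[0,0,0],4.5],[[0,0.2,-8.3],[0,0,0],4.5],[[0,0.2,-8.3],[0,0,0],4.5],[[0,0.2,-8.3],[0,0,0],4.5]]'

```text
clock: 3.5
tcp_pos: [0.6134, 0.0715, 0.0536]
orientation: [[-0.995, 0.1, 0.006], [0.1, 0.995, 0.001], [-0.006, 0.001, -1.0]]
wrist_force: [-0.7, -1.2, 6.5]
grip_width: 0.0451
grip_force: 3.4
```

```bash
python3 - <<'E'
from h import *
s=env.capture("scene");cv2.imwrite("pics/d2.png",cv2.resize(s[180:300,280:410,::-1],None,fx=5,fy=5,interpolation=cv2.INTER_CUBIC))
print(env.read_state()["grip_width"])
for n in("top","scene"):
  for c_,a,r in blobs(env.capture(n),*GR,30): print(c_,a)
E
```

```text
0.04514291759330965
[ 6.12711864 92.48305085] 236
[350.88888889 246.48484848] 198
```

View pics/d2.png

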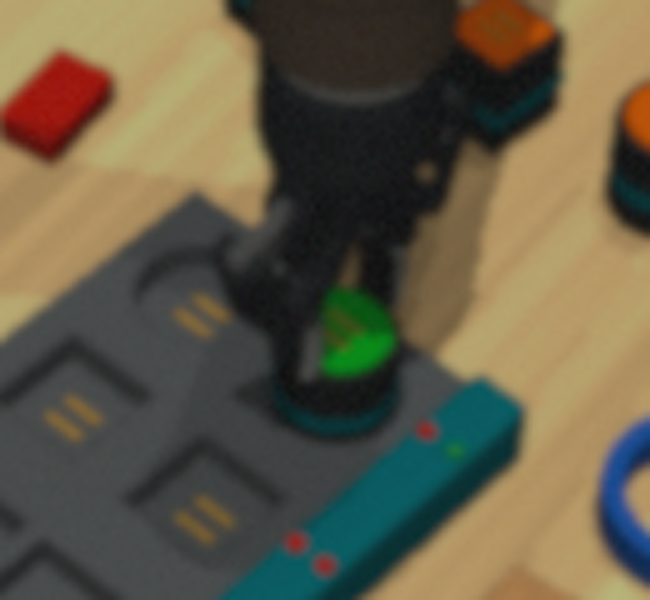

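Request:
carry_out --series '[[[0,0,0],[0,0,0],3],[[0,0,0],[0,0,0],3],[[0,0,0],[0,0,0],3],[[0,0,0],[0,0,0],3]]'

```text
clock: 4.15
tcp_pos: [0.6145, 0.0713, 0.0553]
orientation: [[-0.995, 0.1, 0.009], [0.1, 0.995, 0.0], [-0.009, 0.001, -1.0]]
wrist_force: [-1.8, -2.4, 12.4]
grip_width: 0.0303
grip_force: 6.3
```

```bash
python3 - <<'E'
from h import *
u=np.array([.1,.995])
for lab,x0 in(("tcp",np.array([.6134,.0715])),):
  for w in(-.0225,-.028,.0225,.028):
    for z in(.036,.062):
      print(w,z,((proj("scene",np.r_[x0+w*u,z])-[280,180])*5).round())
s=env.capture("scene");cv2.imwrite("pics/d3.png",cv2.resize(s[180:300,280:410,::-1],None,fx=5,fy=5,interpolation=cv2.INTER_CUBIC))
t=env.capture("top");cv2.imwrite("pics/d4.png",cv2.resize(t[170:290,250:390,::-1],None,fx=5,fy=5,interpolation=cv2.INTER_CUBIC))
E
```

```text
-0.0225 0.036 [299. 397.]
-0.0225 0.062 [301. 359.]
-0.028 0.036 [291. 405.]
-0.028 0.062 [293. 367.]
0.0225 0.036 [369. 339.]
0.0225 0.062 [371. 301.]
0.028 0.036 [377. 332.]
0.028 0.062 [380. 294.]
```

View pics/d3.png

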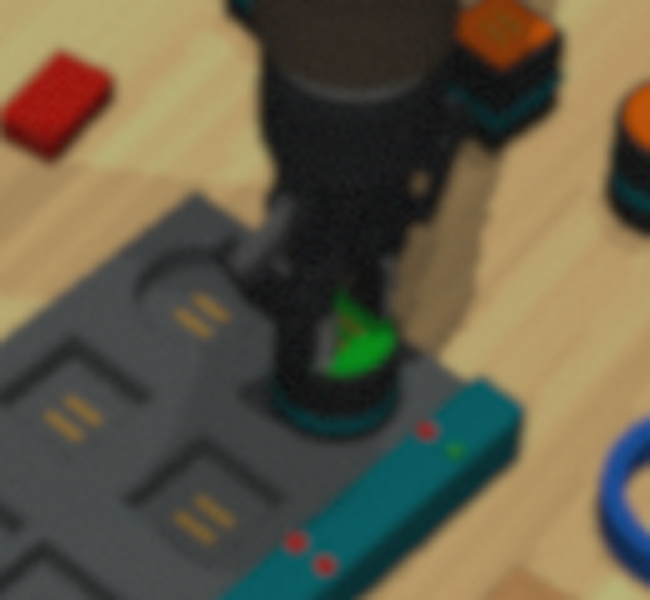

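View pics/d4.png

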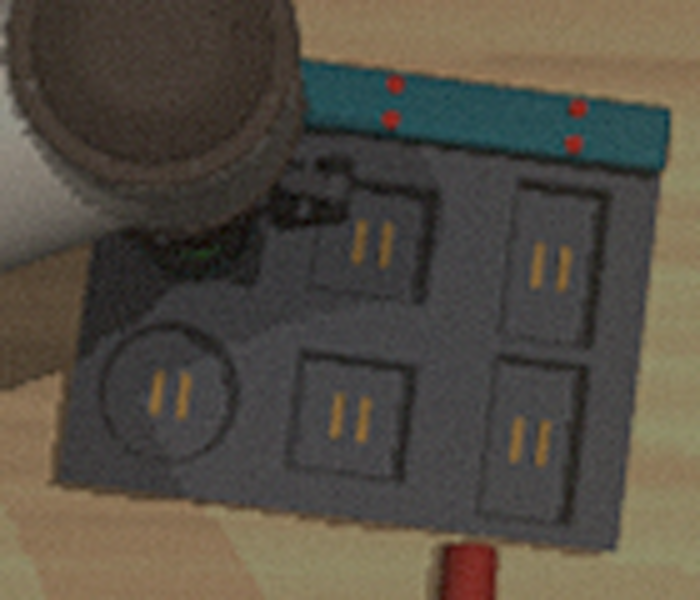

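```bash
python3 - <<'E'
from h import *
s=env.read_state();print({k:np.round(s[k],3) for k in s if k!="orientation"})
E
```

```text
{'clock': np.float64(4.25), 'joint_positions': array([ 0.378,  0.53 , -0.219,  0.004, -0.814, -2.051]), 'joint_vel': array([ 0.001,  0.   , -0.001,  0.001, -0.   , -0.001]), 'effort': array([ 1.3760e+00, -3.5000e+01,  1.2022e+01,  1.5700e+00,  5.6700e-01,
        6.0000e-03]), 'tcp_pos': array([0.614, 0.071, 0.055]), 'wrist_force': array([-0.582, -2.28 , 11.952]), 'torque': array([-0.789,  0.303, -0.006]), 'grip_force': np.float64(6.295), 'grip_width': np.float64(0.03)}
```

```bash
python3 - <<'E'
from h import *
u=np.array([.1,.995]);x0=np.array([.612,.069])
for w in(-.057,-.037,.037,.057):
    for z in(.1177,.13,.14,.15):
      print(w,z,((proj("scene",np.r_[x0+w*u,z])-[230,120])*2.5).round())
E
```

```text
-0.057 0.1177 [246. 311.]
-0.057 0.13 [246. 301.]
-0.057 0.14 [246. 293.]
-0.057 0.15 [247. 285.]
-0.037 0.1177 [263. 298.]
-0.037 0.13 [263. 288.]
-0.037 0.14 [263. 280.]
-0.037 0.15 [264. 271.]
0.037 0.1177 [322. 249.]
0.037 0.13 [323. 239.]
0.037 0.14 [324. 231.]
0.037 0.15 [324. 223.]
0.057 0.1177 [338. 236.]
0.057 0.13 [339. 226.]
0.057 0.14 [339. 218.]
0.057 0.15 [340. 210.]
```

Request:
carry_out --series '[[[0,0,4],[0,0,0],3],[[0,0,5],[0,0,0],7.4],[[0,0,5],[0,0,0],7.4],[[0,0,5],[0,0,0],7.4],[[0,0,5],[0,0,0],7.4],[[0,0,5],[0,0,0],7.4]]'

```text
clock: 5.0
tcp_pos: [0.6106, 0.0712, 0.0991]
orientation: [[-0.995, 0.101, -0.002], [0.101, 0.995, -0.001], [0.001, -0.001, -1.0]]
wrist_force: [-0.1, 0.4, -0.4]
grip_width: 0.074
grip_force: 0.0
```

```bash
python3 - <<'E'
from h import *
s=env.capture("scene");t=env.capture("top")
a=cv2.resize(s[160:280,280:400,::-1],None,fx=5,fy=5,interpolation=cv2.INTER_CUBIC)
cv2.imwrite("pics/d5.png",a)
u=np.array([.1,.995]);x=env.read_state();x0=x["tcp_pos"];print(x0,x["grip_width"])
for w in(-.037,.037):
    for dz in(-.017,0,.01,.02):
      print(w,dz,((proj("scene",np.r_[x0[:2]+w*u,x0[2]+dz])-[280,160])*5).round())
for c_,a,r in blobs(s,*GR,60): print(c_,a)
E
```

```text
[0.61081274 0.07121539 0.09945654] 0.07379905928585773
-0.037 -0.017 [274. 445.]
-0.037 0 [275. 419.]
-0.037 0.01 [276. 404.]
-0.037 0.02 [276. 388.]
0.037 -0.017 [391. 349.]
0.037 0 [393. 323.]
0.037 0.01 [394. 307.]
0.037 0.02 [395. 291.]
[ 6.08658009 92.40692641] 231
[347.43450479 246.30670927] 313
```

View pics/d5.png

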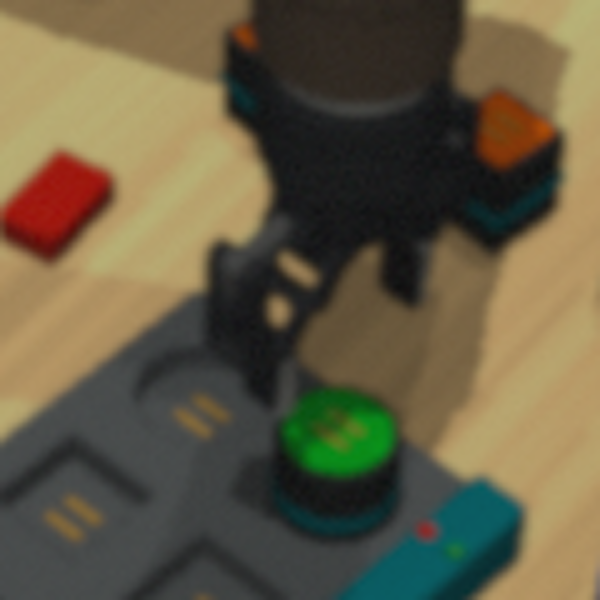

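Request:
carry_out --series '[[[0.1,0,-3],[0,0,0],7.6],[[0.1,0,-5],[0,0,0],7.6],[[0.1,0,-6],[0,0,0],7.6],[[0.1,0,-6.3],[0,0,0],7.6],[[0.1,0,-6.6],[0,0,0],7.6],[[0.1,0,-6.8],[0,0,0],7.6],[[0.1,0,-6.8],[0,0,0],7.6]]'

```text
clock: 5.98
tcp_pos: [0.6122, 0.0713, 0.0323]
orientation: [[-0.995, 0.101, 0.001], [0.101, 0.995, 0.0], [-0.001, 0.0, -1.0]]
wrist_force: [0.2, 0.2, -0.5]
grip_width: 0.0758
grip_force: 0.0
```

Request:
carry_out --series '[[[0,0,-0.3],[0,0,0],7.6],[[0,0,-0.5],[0,0,0],7.6],[[0,0,-0.5],[0,0,0],7.6],[[0,0,-0.5],[0,0,0],4.5],[[0,0,-0.5],[0,0,0],4.5],[[0,0,-0.5],[0,0,0],4.5],[[0,0,-0.5],[0,0,0],4.5],[[0,0,-0.5],[0,0,0],4.5]]'

```text
clock: 6.98
tcp_pos: [0.6124, 0.0715, 0.0275]
orientation: [[-0.995, 0.101, 0.001], [0.101, 0.995, 0.0], [-0.001, 0.0, -1.0]]
wrist_force: [-0.3, 0.6, 4.1]
grip_width: 0.0543
grip_force: 64.1
```

Request:
carry_out --series '[[[0,0,4],[0,0,0],4.5],[[0,0,8],[0,0,0],4.5],[[0,-5,10],[0,0,0],4.5],[[-0.5,-11,10],[0,0,0],4.5],[[-1,-17,10],[0,0,0],4.5],[[-1.5,-23,10],[0,0,0],4.5],[[-2,-29,10],[0,0,0],4.5],[[-2.4,-34.4,10],[0,0,0],4.5]]'

```text
clock: 7.98
tcp_pos: [0.5862, -0.2743, 0.1251]
orientation: [[-0.995, 0.103, -0.003], [0.103, 0.995, 0.002], [0.004, 0.001, -1.0]]
wrist_force: [1.4, 0.6, -2.1]
grip_width: 0.0542
grip_force: 66.1
```

Request:
carry_out --series '[[[0,0,-4],[0,0,0],4.5],[[0,0,-8],[0,0,0],4.5],[[0,0,-9.5],[0,0,0],4.5],[[0,0,-9.9],[0,0,0],4.5],[[0,0,-9.9],[0,0,0],4.5]]'

```text
clock: 8.6
tcp_pos: [0.5889, -0.2727, 0.029]
orientation: [[-0.995, 0.101, 0.002], [0.101, 0.995, -0.001], [-0.002, -0.0, -1.0]]
wrist_force: [-0.4, 0.6, -2.1]
grip_width: 0.0543
grip_force: 66.1
```

Request:
carry_out --series '[[[0,0,-0.2],[0,0,0],4.5],[[0,0,-0.2],[0,0,0],4.5],[[0,0,-0.2],[0,0,0],7.2],[[0,0,-0.2],[0,0,0],7.2],[[0,0,-0.2],[0,0,0],7.2],[[0,0,-0.2],[0,0,0],7.2],[[0,0,4],[0,0,0],7.2],[[0,0,10],[0,0,0],7.2]]'

```text
clock: 9.6
tcp_pos: [0.5867, -0.2724, 0.127]
orientation: [[-0.995, 0.102, -0.005], [0.102, 0.995, 0.001], [0.005, 0.001, -1.0]]
wrist_force: [2.0, -0.0, 0.1]
grip_width: 0.0718
grip_force: 0.0
```

Request:
carry_out --series '[[[0,6,4],[0,0,0],7.2],[[0,12,4],[0,0,0],7.2],[[0,18,4],[0,0,0],7.2],[[0,24,4],[0,0,0],7.2],[[0,28,4],[0,0,0],7.2]]'

```text
clock: 10.22
tcp_pos: [0.5878, 0.0099, 0.1684]
orientation: [[-0.995, 0.1, 0.001], [0.1, 0.995, 0.0], [-0.001, 0.0, -1.0]]
wrist_force: [-0.0, -0.5, -0.5]
grip_width: 0.0721
grip_force: 0.0
```

```bash
cat > look.py <<'E'
from h import *
t=env.capture("top");s=env.capture("scene")
for nm,n,im in(("top","top",t),("scene","scene",s)):
    for k,c in(("or",OR),("gr",GR)):
        for c_,a,r in blobs(im,*c,120):
            p=bp(n,c_,.0525 if k=="or" else .061)
            if .33<p[0]<.72 and -.4<p[1]<.45: print(nm,k,c_.round(1),a,p[:2].round(4),np.round(r[1]),round(r[2]))
x=env.read_state();print(x["clock"],x["tcp_pos"].round(4))
E
python3 look.py
```

```text
top or [192.4 183.8] 189 [0.6647 0.2794] [11. 22.] 76
top or [143.7 310.4] 400 [0.39   0.3684] [21. 22.] 90
scene or [363.6 179. ] 185 [0.5173 0.2697] [16. 13.] 45
scene or [414.8 203.3] 274 [0.6562 0.2769] [15. 21.] 90
scene gr [228.2 352.8] 474 [ 0.5904 -0.2746] [22. 25.] 90
10.325 [0.5881 0.0109 0.1683]
```

Request:
carry_out --series '[[[2,6,0],[0,0,0],7.4],[[4,12,0],[0,0,0],7.4],[[6,18,0],[0,0,0],7.4],[[6.8,24,0],[0,0,0],7.4],[[6.8,26.6,-4],[0,0,0],7.4],[[6.8,26.6,-8],[0,0,0],7.4],[[6.8,26.6,-8],[0,0,0],7.4]]'

```text
clock: 11.2
tcp_pos: [0.6538, 0.2716, 0.0836]
orientation: [[-0.995, 0.102, -0.008], [0.102, 0.995, -0.005], [0.007, -0.006, -1.0]]
wrist_force: [-0.3, -1.0, 0.0]
grip_width: 0.0744
grip_force: 0.0
```

Request:
carry_out --series '[[[0,0,-4],[0,0,0],7.4],[[0,0,-6.2],[0,0,0],7.4],[[0,0,-6.6],[0,0,0],7.4],[[0,0,-6.6],[0,0,0],7.4],[[0,0,-6.6],[0,0,0],4.5],[[0,0,-6.6],[0,0,0],4.5],[[0,0,-6.6],[0,0,0],4.5],[[0,0,-6.6],[0,0,0],4.5]]'

```text
clock: 12.2
tcp_pos: [0.6577, 0.2742, 0.0249]
orientation: [[-0.995, 0.101, 0.005], [0.101, 0.995, 0.002], [-0.004, 0.003, -1.0]]
wrist_force: [-0.5, 0.4, 5.9]
grip_width: 0.0543
grip_force: 64.4
```

Request:
carry_out --series '[[[0,0,5],[0,0,0],4.5],[[0,0,10],[0,0,0],4.5],[[-1.5,-5.5,10],[0,0,0],4.5],[[-3,-11,10],[0,0,0],4.5],[[-4,-16,10],[0,0,0],4.5],[[-4.5,-20.3,10],[0,0,0],4.5],[[-4.5,-20.3,5],[0,0,0],4.5],[[-4.5,-20.3,5],[0,0,0],4.5]]'

```text
clock: 13.2
tcp_pos: [0.6069, 0.0685, 0.068]
orientation: [[-0.995, 0.104, -0.011], [0.104, 0.995, -0.003], [0.011, -0.004, -1.0]]
wrist_force: [-0.5, 0.0, -2.0]
grip_width: 0.0538
grip_force: 64.5
```

```bash
python3 - <<'E'
from h import *
s=env.capture("scene")
x=env.read_state();print(x["tcp_pos"].round(4),x["grip_width"])
for c_,a,r in blobs(s,*OR,100):
    z=x["tcp_pos"][2]-.0249+.0525;p=bp("scene",c_,z)
    if .33<p[0]<.75 and -.4<p[1]<.45: print(c_.round(1),a,p[:2].round(4),bp("scene",c_,.0525)[:2])
cv2.imwrite("pics/e1.png",cv2.resize(s[130:290,270:430,::-1],None,fx=3.7,fy=3.7,interpolation=cv2.INTER_CUBIC))
E
```

```text
[0.6095 0.0696 0.0706] 0.05396970781227458
[347.8 236.3] 169 [0.6152 0.0683] [0.59353385 0.10120442]
```

View pics/e1.png

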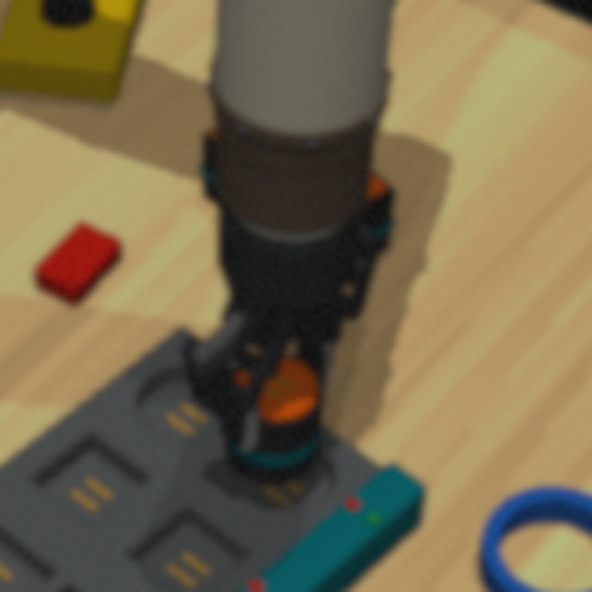

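Request:
carry_out --series '[[[0,0,-1],[0,0,0],4.5],[[0,0,-1.5],[0,0,0],4.5],[[0,0,-1.5],[0,0,0],4.5],[[0,0,-1.5],[0,0,0],4.5]]'

```text
clock: 13.75
tcp_pos: [0.6114, 0.0706, 0.0575]
orientation: [[-0.995, 0.101, 0.001], [0.101, 0.995, 0.0], [-0.001, 0.0, -1.0]]
wrist_force: [-0.2, -0.2, -2.5]
grip_width: 0.054
grip_force: 64.5
```

Request:
carry_out --series '[[[0.15,0.05,0],[0,0,0],4.5],[[0.15,0.05,-0.6],[0,0,0],4.5],[[0.15,0.05,-1.2],[0,0,0],4.5],[[0.15,0.05,-1.8],[0,0,0],4.5],[[0.15,0.05,-2.4],[0,0,0],4.5],[[0.15,0.05,-2.7],[0,0,0],4.5],[[0.15,0.05,-2.7],[0,0,0],4.5]]'

```text
clock: 14.62
tcp_pos: [0.6127, 0.0708, 0.0329]
orientation: [[-0.995, 0.1, 0.001], [0.1, 0.995, -0.001], [-0.001, -0.0, -1.0]]
wrist_force: [-5.7, -0.0, 12.0]
grip_width: 0.0543
grip_force: 66.1
```

Request:
carry_out --series '[[[0.1,0.05,-0.2],[0,0,0],4.5],[[0,0,-0.1],[0,0,0],7.0],[[0,0,-0.1],[0,0,0],7.0],[[0,0,-0.1],[0,0,0],7.0],[[0,0,-0.1],[0,0,0],7.0],[[0,0,5],[0,0,0],7.0],[[0,0,10],[0,0,0],7.4],[[0,5,13],[0,0,0],7.4]]'

```text
clock: 15.62
tcp_pos: [0.6135, 0.1192, 0.1628]
orientation: [[-0.994, 0.106, 0.003], [0.106, 0.994, 0.001], [-0.003, 0.001, -1.0]]
wrist_force: [1.3, 0.8, -1.0]
grip_width: 0.074
grip_force: 0.0
```

Request:
carry_out --series '[[[-4,0,2],[0,0,10],7.4],[[-9,0,2],[0,0,20],7.4],[[-14,0,2],[0,0,30],7.4],[[-18,0,2],[0,0,30],7.4],[[-18,0,2],[0,0,30],7.4]]'

```text
clock: 16.25
tcp_pos: [0.4302, 0.1203, 0.1803]
orientation: [[-0.912, -0.411, -0.0], [-0.411, 0.912, 0.0], [0.0, 0.0, -1.0]]
wrist_force: [0.8, 0.5, 0.1]
grip_width: 0.074
grip_force: 0.0
```

```bash
python3 look.py
```

```text
top or [288.  210.5] 370 [0.6124 0.07  ] [21. 21.] 45
top or [194.5 251.8] 307 [0.5171 0.2677] [17. 18.] 17
top or [187.3 287.4] 281 [0.4407 0.2793] [23. 13.] 16
top or [143.6 310.5] 399 [0.3899 0.3685] [21. 22.] 90
scene or [345.6 136.2] 201 [0.3915 0.3692] [12. 19.] 90
scene or [338.9 163.8] 217 [0.4396 0.2759] [10. 23.] 61
scene or [363.4 179.4] 200 [0.5178 0.2683] [13. 18.] 63
scene or [346.5 246. ] 327 [0.6077 0.0769] [17. 23.] 90
scene gr [228.2 352.8] 475 [ 0.5904 -0.2747] [22. 25.] 90
16.35 [0.433  0.1211 0.1805]
```

Request:
carry_out --series '[[[-1,6,0],[0,0,10],7.4],[[-2,12,0],[0,0,20],7.4],[[-3,18,0],[0,0,30],7.4],[[-4,22,0],[0,0,30],7.4],[[-4.1,24.8,-4],[0,0,30],7.4],[[-4.1,24.8,-9],[0,0,30],7.4],[[-4.1,24.8,-9],[0,0,30],7.4],[[-4.1,24.8,-9],[0,0,30],7.4]]'

```text
clock: 17.35
tcp_pos: [0.393, 0.3698, 0.0912]
orientation: [[-0.585, -0.811, 0.002], [-0.811, 0.585, 0.001], [-0.002, -0.001, -1.0]]
wrist_force: [0.1, 0.6, 1.0]
grip_width: 0.0736
grip_force: 0.0
```

Request:
carry_out --series '[[[-0.2,-0.1,-4],[0,0,0],7.4],[[-0.2,-0.1,-6.2],[0,0,0],7.4],[[-0.2,-0.1,-6.7],[0,0,0],7.4],[[-0.2,-0.1,-6.7],[0,0,0],7.4],[[-0.2,-0.1,-6.7],[0,0,0],4.5],[[-0.2,-0.1,-6.7],[0,0,0],4.5],[[-0.2,-0.1,-6.7],[0,0,0],4.5],[[-0.2,-0.1,-6.7],[0,0,0],4.5]]'

```text
clock: 18.35
tcp_pos: [0.3905, 0.369, 0.0252]
orientation: [[-0.585, -0.811, 0.003], [-0.811, 0.585, 0.003], [-0.004, -0.0, -1.0]]
wrist_force: [-0.7, -0.6, 6.5]
grip_width: 0.0544
grip_force: 63.7
```

Request:
carry_out --series '[[[0,0,5],[0,0,0],4.5],[[0,0,10],[0,0,-10],4.5],[[3,-5,10],[0,0,-20],4.5],[[6,-10,10],[0,0,-30],4.5],[[9,-15,10],[0,0,-40],4.5],[[12,-20.5,10],[0,0,-50],4.5],[[14.2,-26,10],[0,0,-60],4.5],[[14.2,-29,8],[0,0,-60],4.5]]'

```text
clock: 19.35
tcp_pos: [0.5338, 0.0758, 0.1045]
orientation: [[-0.994, 0.105, 0.005], [0.105, 0.994, 0.002], [-0.005, 0.002, -1.0]]
wrist_force: [-0.8, 0.5, -3.8]
grip_width: 0.054
grip_force: 64.8
```

Request:
carry_out --series '[[[0,0,-3],[0,0,0],4.5],[[0,0,-4.5],[0,0,0],4.5],[[0,0,-4.5],[0,0,0],4.5],[[0,0,-4.5],[0,0,0],4.5],[[0,0,-4.5],[0,0,0],4.5]]'

```text
clock: 19.98
tcp_pos: [0.5322, 0.0785, 0.0591]
orientation: [[-0.995, 0.101, 0.002], [0.101, 0.995, 0.001], [-0.002, 0.001, -1.0]]
wrist_force: [0.5, 0.3, -2.9]
grip_width: 0.0542
grip_force: 64.7
```

Request:
carry_out --series '[[[0,0.05,-0.6],[0,0,0],4.5],[[0,0.05,-1.2],[0,0,0],4.5],[[0,0.05,-1.8],[0,0,0],4.5],[[0,0.05,-2.4],[0,0,0],4.5],[[0,0.05,-2.9],[0,0,0],4.5],[[0,0.05,-2.9],[0,0,0],4.5]]'

```text
clock: 20.72
tcp_pos: [0.5319, 0.0784, 0.0331]
orientation: [[-0.995, 0.1, 0.001], [0.1, 0.995, -0.001], [-0.001, -0.0, -1.0]]
wrist_force: [-10.3, 1.5, 25.9]
grip_width: 0.054
grip_force: 67.6
```

Request:
carry_out --series '[[[-0.1,0,0.1],[0,0,0],4.5],[[-0.1,0,0.1],[0,0,0],7.0],[[-0.1,0,0.1],[0,0,0],7.0],[[-0.1,0,0.1],[0,0,0],7.0],[[-0.1,0,0.1],[0,0,0],7.0],[[0,0,5],[0,0,0],7.0],[[0,0,10],[0,0,0],7.0],[[-5,0,14],[0,0,0],7.0]]'

```text
clock: 21.72
tcp_pos: [0.4851, 0.079, 0.1699]
orientation: [[-0.995, 0.102, 0.003], [0.102, 0.995, 0.001], [-0.003, 0.001, -1.0]]
wrist_force: [-0.9, 0.5, 0.9]
grip_width: 0.0698
grip_force: 0.0
```

Request:
carry_out --series '[[[-6,0,1],[0,0,0],6.0],[[-9,0,1],[0,0,0],6.0],[[-9,0,1],[0,0,0],6.0]]'

```text
clock: 22.1
tcp_pos: [0.391, 0.078, 0.1785]
orientation: [[-0.995, 0.1, 0.001], [0.1, 0.995, 0.001], [-0.001, 0.001, -1.0]]
wrist_force: [-0.1, 0.5, 1.0]
grip_width: 0.0596
grip_force: 0.0
```

```bash
python3 look.py; python3 - <<'E'
from h import *
print(proj("scene",(.5322,.0787,.0605)),proj("scene",(.5322,.0787,.0655)))
for c_,a,r in blobs(env.capture("top"),*OR,200):
    if 250<a<380 and c_[0]<240:
        w=np.array([bp("top",q,.056)[:2] for q in cv2.boxPoints(r)]);d=np.diff(w,axis=0)
        print(c_,[(round(np.hypot(*v),4),round(np.degrees(np.arctan2(v[1],v[0])),1)) for v in d[:2]])
E
```

```text
top or [287.8 210.6] 373 [0.6122 0.0703] [21. 21.] 45
top or [283.4 247.3] 381 [0.5317 0.0775] [21. 21.] 90
top or [194.6 251.7] 308 [0.5172 0.2675] [18. 18.] 16
top or [189.8 288.3] 351 [0.4388 0.2739] [27. 13.] 16
scene or [338.8 164.2] 207 [0.44   0.2748] [10. 24.] 62
scene or [363.4 179.4] 199 [0.5178 0.2684] [13. 18.] 63
scene or [319.4 226.9] 304 [0.5276 0.0846] [16. 22.] 90
scene or [346.5 246.1] 328 [0.6077 0.0769] [17. 23.] 90
scene gr [228.2 352.8] 475 [ 0.5903 -0.2746] [22. 25.] 90
22.2 [0.3932 0.0786 0.1784]
[319.41526578 226.98757791] [319.42568248 225.47596609]
[194.61688312 251.70779221] [(np.float64(0.0374), np.float64(-13.0)), (np.float64(0.0373), np.float64(-104.4))]
[189.75       288.35511364] [(np.float64(0.0278), np.float64(-12.6)), (np.float64(0.0579), np.float64(-104.1))]
```

Request:
carry_out --series '[[[4,5,0],[0,0,-8],6.4],[[8,10,0],[0,0,-8],6.4],[[11,15,0],[0,0,-8],6.4],[[12.4,19,-3],[0,0,-8],6.4],[[12.4,19,-9],[0,0,-8],6.4],[[12.4,19,-9],[0,0,-8],6.4],[[12.4,19,-9],[0,0,-8],6.4]]'

```text
clock: 23.12
tcp_pos: [0.5183, 0.2685, 0.0892]
orientation: [[-0.971, 0.239, 0.002], [0.239, 0.971, 0.0], [-0.002, 0.001, -1.0]]
wrist_force: [-0.1, 0.5, -0.1]
grip_width: 0.0639
grip_force: 0.0
```

Request:
carry_out --series '[[[-0.05,0,-4],[0,0,0],6.4],[[-0.05,0,-6],[0,0,0],6.4],[[-0.05,0,-6.5],[0,0,0],6.4],[[-0.05,0,-6.5],[0,0,0],6.4],[[-0.05,0,-6.5],[0,0,0],3.5],[[-0.05,0,-6.5],[0,0,0],3.5],[[-0.05,0,-6.5],[0,0,0],3.5],[[-0.05,0,-6.5],[0,0,0],3.5]]'

```text
clock: 24.12
tcp_pos: [0.5174, 0.2692, 0.0252]
orientation: [[-0.971, 0.238, 0.003], [0.238, 0.971, 0.002], [-0.003, 0.003, -1.0]]
wrist_force: [-0.6, -0.8, 5.6]
grip_width: 0.0449
grip_force: 63.8
```

Request:
carry_out --series '[[[0,0,5],[0,0,0],3.5],[[0,0,10],[0,0,0],3.5],[[0.2,-5.5,11],[0,0,8],3.5],[[0.4,-11.5,11],[0,0,8],3.5],[[0.65,-17.5,11],[0,0,8],3.5],[[0.65,-23,11],[0,0,8],3.5],[[0.65,-27.2,10],[0,0,8],3.5],[[0.65,-27.2,6],[0,0,8],3.5]]'

```text
clock: 25.12
tcp_pos: [0.524, -0.0059, 0.0846]
orientation: [[-0.994, 0.106, 0.006], [0.106, 0.994, 0.002], [-0.005, 0.002, -1.0]]
wrist_force: [0.8, 1.0, -3.6]
grip_width: 0.0448
grip_force: 63.0
```

Request:
carry_out --series '[[[0,0,-2],[0,0,0],3.5],[[0,0,-2.5],[0,0,0],3.5],[[0,0,-2.5],[0,0,0],3.5],[[0,0,-2.5],[0,0,0],3.5],[[0,0,-2.5],[0,0,0],3.5]]'

```text
clock: 25.75
tcp_pos: [0.5233, -0.0034, 0.059]
orientation: [[-0.995, 0.101, 0.002], [0.101, 0.995, 0.001], [-0.002, 0.001, -1.0]]
wrist_force: [0.2, -0.5, -3.4]
grip_width: 0.0446
grip_force: 62.9
```

Request:
carry_out --series '[[[0.05,0.05,-0.6],[0,0,0],3.5],[[0.05,0.05,-1.2],[0,0,0],3.5],[[0.05,0.05,-1.8],[0,0,0],3.5],[[0.05,0.05,-2.4],[0,0,0],3.5],[[0.05,0.05,-2.8],[0,0,0],3.5],[[0.05,0.05,-2.8],[0,0,0],3.5]]'

```text
clock: 26.5
tcp_pos: [0.5234, -0.0031, 0.0331]
orientation: [[-0.995, 0.101, 0.001], [0.101, 0.995, -0.0], [-0.001, -0.0, -1.0]]
wrist_force: [-9.1, 2.7, 20.2]
grip_width: 0.0448
grip_force: 65.9
```

Request:
carry_out --series '[[[-0.1,0,0.1],[0,0,0],3.5],[[-0.1,0,0.1],[0,0,0],6.0],[[-0.1,0,0.1],[0,0,0],6.0],[[-0.1,0,0.1],[0,0,0],6.0],[[-0.1,0,0.1],[0,0,0],6.0],[[0,0,5],[0,0,0],6.0],[[0,0,10],[0,0,10],6.0],[[-4,4,14],[0,0,20],6.0]]'

```text
clock: 27.5
tcp_pos: [0.4891, 0.0326, 0.1682]
orientation: [[-0.969, -0.247, 0.003], [-0.247, 0.969, 0.0], [-0.003, -0.001, -1.0]]
wrist_force: [0.1, 2.1, -0.0]
grip_width: 0.0602
grip_force: 0.0
```

Request:
carry_out --series '[[[-2,4,0],[0,0,10],6.0],[[-4,8,0],[0,0,20],5.6],[[-4,12,0],[0,0,30],5.6],[[-4,15,0],[0,0,40],5.6],[[-4,15,0],[0,0,50],5.6],[[-4,15,0],[0,0,61.7],5.6],[[-4,15,0],[0,0,61.7],5.6],[[-4,15,0],[0,0,61.7],5.6]]'

```text
clock: 28.5
tcp_pos: [0.4471, 0.1827, 0.166]
orientation: [[-0.247, -0.969, -0.0], [-0.969, 0.247, -0.0], [0.0, 0.0, -1.0]]
wrist_force: [-0.3, 0.0, 0.2]
grip_width: 0.0563
grip_force: 0.0
```

```bash
python3 look.py; python3 - <<'E'
from h import *
print(proj("scene",(.5235,-.003,.0605)),proj("scene",(.5235,-.003,.0655)))
E
```

```text
top or [287.8 210.6] 375 [0.6123 0.0703] [21. 21.] 45
top or [283.3 247.3] 380 [0.5318 0.0776] [21. 21.] 90
top or [321.5 251.9] 304 [ 0.5241 -0.0053] [17. 17.] 7
scene or [338.9 163.8] 197 [0.4394 0.2761] [ 9. 23.] 63
scene or [319.3 226.8] 307 [0.5274 0.0845] [16. 22.] 90
scene or [293.1 247.7] 271 [0.5198 0.0023] [17. 18.] 45
scene or [346.5 246. ] 326 [0.6077 0.0769] [17. 23.] 90
scene gr [228.1 352.9] 470 [ 0.5903 -0.2747] [22. 25.] 90
28.6 [0.4471 0.1827 0.1661]
[292.79698457 247.65663524] [292.72931291 246.16114062]
```

Request:
carry_out --series '[[[-0.7,5,0],[0,0,0],5.6],[[-0.75,9.2,-3],[0,0,0],5.6],[[-0.75,9.2,-8],[0,0,0],5.6],[[-0.75,9.2,-8],[0,0,0],5.6],[[-0.75,9.2,-8],[0,0,0],5.6]]'

```text
clock: 29.22
tcp_pos: [0.4406, 0.2752, 0.0875]
orientation: [[-0.244, -0.97, 0.002], [-0.97, 0.244, 0.001], [-0.001, -0.002, -1.0]]
wrist_force: [-0.5, -0.6, 0.6]
grip_width: 0.0562
grip_force: 0.0
```

Request:
carry_out --series '[[[-0.1,0,-4],[0,0,0],5.6],[[-0.1,0,-5.9],[0,0,0],5.6],[[-0.1,0,-6.4],[0,0,0],5.6],[[-0.1,0,-6.4],[0,0,0],5.6],[[-0.1,0,-6.4],[0,0,0],2.5],[[-0.1,0,-6.4],[0,0,0],2.5],[[-0.1,0,-6.4],[0,0,0],2.5],[[-0.1,0,-6.4],[0,0,0],2.5]]'

```text
clock: 30.22
tcp_pos: [0.4398, 0.2759, 0.0239]
orientation: [[-0.243, -0.97, 0.003], [-0.97, 0.243, 0.002], [-0.003, -0.002, -1.0]]
wrist_force: [-0.2, -1.2, 5.9]
grip_width: 0.0352
grip_force: 61.2
```

Request:
carry_out --series '[[[0,0,5],[0,0,0],2.5],[[0,0,11],[0,0,-10],2.5],[[1.5,-5,12],[0,0,-20],2.5],[[3,-10,12],[0,0,-30],2.5],[[4.5,-15,12],[0,0,-40],2.5],[[6,-20,12],[0,0,-50],2.5],[[7,-25,12],[0,0,-60],2.5],[[7.6,-30,12],[0,0,-70],2.5]]'

```text
clock: 31.22
tcp_pos: [0.5143, -0.0267, 0.1419]
orientation: [[-0.995, -0.096, -0.001], [-0.096, 0.995, 0.0], [0.001, 0.0, -1.0]]
wrist_force: [1.0, 0.0, -2.9]
grip_width: 0.0347
grip_force: 61.1
```

Request:
carry_out --series '[[[0,-4,0],[0,0,-8],2.5],[[0,-6,0],[0,0,-11.7],2.5],[[0,-6,-4],[0,0,-11.7],2.5],[[0,-6,-7],[0,0,-11.7],2.5],[[0,-6,-8],[0,0,-11.7],2.5],[[0,-6,-8],[0,0,-11.7],2.5],[[0,-6,-8],[0,0,-11.7],2.5]]'

```text
clock: 32.1
tcp_pos: [0.5157, -0.0849, 0.0634]
orientation: [[-0.995, 0.101, 0.003], [0.101, 0.995, 0.0], [-0.003, 0.0, -1.0]]
wrist_force: [0.1, -0.2, -2.4]
grip_width: 0.0348
grip_force: 61.0
```

```bash
python3 - <<'E'
from h import *
s=env.capture("scene");x=env.read_state();print(x["tcp_pos"].round(4))
cv2.imwrite("pics/f1.png",cv2.resize(s[200:340,220:360,::-1],None,fx=4.2,fy=4.2,interpolation=cv2.INTER_CUBIC))
E
```

```text
[ 0.5157 -0.0849  0.0635]
```

View pics/f1.png

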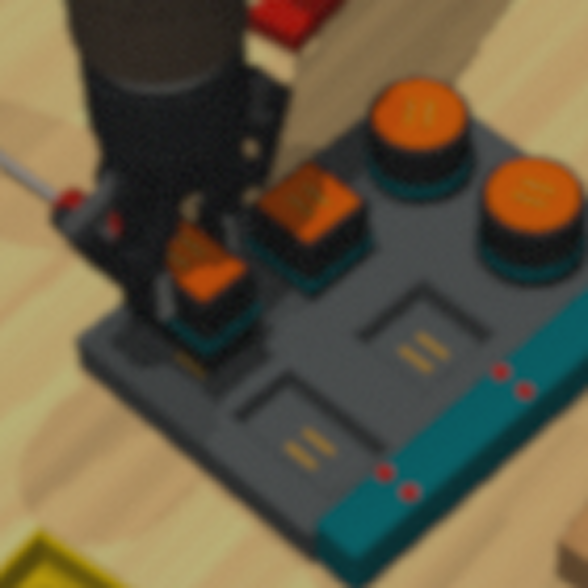

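The oblong pack hangs over its near nest at crop (210,290). The square pack at (310,230) and both round packs at (420,140) and (530,220) look seated.

Request:
carry_out --series '[[[0,0.05,-0.7],[0,0,0],2.5],[[0,0.05,-1.2],[0,0,0],2.5],[[0,0.05,-1.8],[0,0,0],2.5],[[0,0.05,-2.4],[0,0,0],2.5],[[0,0.05,-2.9],[0,0,0],2.5],[[0,0.05,-3.3],[0,0,0],2.5],[[0,0.05,-3.4],[0,0,0],2.5],[[0,0.05,-3.4],[0,0,0],2.5]]'

```text
clock: 33.15
tcp_pos: [0.5272, -0.0851, 0.0366]
orientation: [[-0.995, 0.094, 0.026], [0.094, 0.996, -0.002], [-0.026, 0.0, -1.0]]
wrist_force: [6.3, -5.3, 28.7]
grip_width: 0.0351
grip_force: 70.3
```

Request:
carry_out --series '[[[0,0,1],[0,0,0],2.5],[[0,0,2],[0,0,0],2.5],[[0,0,3.4],[0,0,0],2.5],[[0,0,3.4],[0,0,0],2.5],[[0,0,3.4],[0,0,0],2.5]]'

```text
clock: 33.78
tcp_pos: [0.5141, -0.0846, 0.0617]
orientation: [[-0.995, 0.102, -0.001], [0.102, 0.995, -0.0], [0.001, -0.0, -1.0]]
wrist_force: [-0.1, -0.1, -3.0]
grip_width: 0.0348
grip_force: 66.0
```

```bash
python3 - <<'E'
from h import *
s=env.capture("scene");x=env.read_state();print(x["tcp_pos"].round(4),x["wrist_force"],x["torque"])
cv2.imwrite("pics/f2.png",np.hstack([cv2.resize(s[240:310,240:310,::-1],None,fx=8,fy=8,interpolation=cv2.INTER_CUBIC)]))
E
```

```text
[ 0.514  -0.0846  0.0615] [ 0.34291245  0.34824962 -1.6454496 ] [-0.00776948  0.00599959  0.02576509]
```

View pics/f2.png

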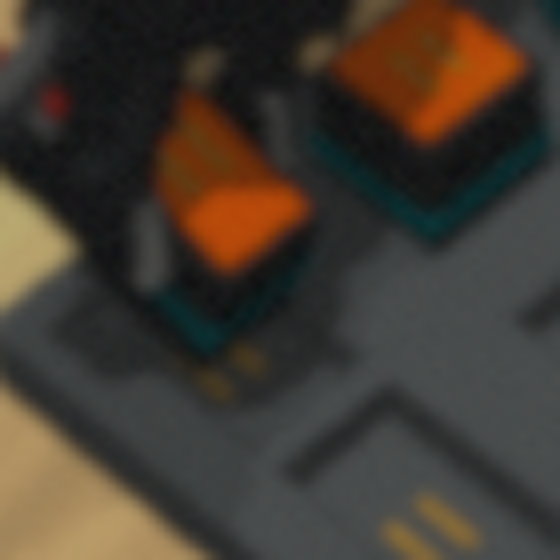

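```bash
python3 - <<'E'
from h import *
ex=np.array([.9949,-.101]);ey=np.array([.101,.9949])
# reference: seated square cap corner, half ~?
for lab,c,z,obs in(("before",(.5157,-.0849),.0634-.0239+.0545,[(268.8,272.1),(278.8,263.8)]),("now",(.514,-.0846),.0615-.0239+.0545,[(268.1,274.4),(278.75,265.6)])):
    for o in obs:
        d=bp("scene",o,z)[:2]-np.array(c);print(lab,o,"local",d@ex,d@ey)
# square seated: +x corners in f2: (430,145) (-y), (530,65)(+y)
for o in((430,145),(530,65)):
    d=bp("scene",(240+o[0]/8,240+o[1]/8),.0605)[:2]-np.array([.5235,-.003]);print("sq",d@ex,d@ey)
E
```

```text
before (268.8, 272.1) local 0.0302113703233633 -0.01453208681287688
before (278.8, 263.8) local 0.029471552400454997 0.013934052514798512
now (268.1, 274.4) local 0.03398659854430402 -0.0186748665320713
now (278.75, 265.6) local 0.033309930286691054 0.011500302993282911
sq 0.021764345667853142 -0.01881430283488898
sq 0.021672228680927098 0.01896245412727327
```

Request:
carry_out --series '[[[0,0,5],[0,0,0],2.5],[[0,0,9],[0,0,0],2.5],[[0,6,9],[0,0,0],2.5],[[0,12,9],[0,0,0],2.5],[[0,18,9],[0,0,0],2.5],[[-0.7,24,9],[0,0,0],2.5],[[-1.4,30,9],[0,0,0],2.5],[[-1.4,33.5,6],[0,0,0],2.5]]'

```text
clock: 34.83
tcp_pos: [0.5014, 0.2543, 0.1235]
orientation: [[-0.995, 0.098, 0.004], [0.098, 0.995, 0.003], [-0.004, 0.004, -1.0]]
wrist_force: [0.0, -0.8, -3.3]
grip_width: 0.0347
grip_force: 66.2
```

Request:
carry_out --series '[[[0,0,-5],[0,0,0],2.5],[[0,0,-8],[0,0,0],2.5],[[0,0,-8.8],[0,0,0],2.5],[[0,0,-9.3],[0,0,0],2.5],[[0,0,-9.6],[0,0,0],2.5],[[0,0,-9.6],[0,0,0],2.5]]'

```text
clock: 35.58
tcp_pos: [0.5012, 0.2506, 0.0289]
orientation: [[-0.995, 0.101, 0.002], [0.101, 0.995, 0.001], [-0.002, 0.001, -1.0]]
wrist_force: [-3.1, -1.0, 6.2]
grip_width: 0.0347
grip_force: 67.3
```

Touched down at 5 mm above the flat level, as expected for the tilt. Next I release, back off and measure.

Request:
carry_out --series '[[[0,0,-0.2],[0,0,0],2.5],[[0,0,-0.2],[0,0,0],5.6],[[0,0,-0.2],[0,0,0],5.6],[[0,0,-0.2],[0,0,0],5.6],[[0,0,-0.2],[0,0,0],5.6],[[0,0,5],[0,0,0],5.6],[[0,0,10],[0,0,0],5.6],[[-4,-5,13],[0,0,0],5.6]]'

```text
clock: 36.58
tcp_pos: [0.4681, 0.2087, 0.1554]
orientation: [[-0.995, 0.099, 0.006], [0.099, 0.995, 0.003], [-0.005, 0.004, -1.0]]
wrist_force: [-0.0, -0.9, -0.2]
grip_width: 0.056
grip_force: 0.0
```

Request:
carry_out --series '[[[-3,-6,0],[0,0,0],5.6],[[-6,-12,0],[0,0,0],5.6],[[-6,-12,0],[0,0,0],5.6],[[-6,-12,0],[0,0,0],5.6]]'

```text
clock: 37.08
tcp_pos: [0.4056, 0.086, 0.153]
orientation: [[-0.995, 0.102, 0.001], [0.102, 0.995, 0.001], [-0.001, 0.001, -1.0]]
wrist_force: [0.3, 0.4, -0.7]
grip_width: 0.0559
grip_force: 0.0
```

```bash
python3 look.py; python3 - <<'E'
from h import *
t=env.capture("top")
for c_,a,r in blobs(t,*OR,200):
    if c_[0]<240 and 200<a<450:
        w=np.array([bp("top",q,.056)[:2] for q in cv2.boxPoints(r)]);d=np.diff(w,axis=0)
        print(c_,[(round(np.hypot(*v),4),round(np.degrees(np.arctan2(v[1],v[0])),1)) for v in d[:2]])
# nest gold contacts on floor, z .006: fitted nest re1 from both cameras
for n in("top","scene"):
    print(n,[proj(n,(x,y,.0065)).round(1) for x,y in((.5155,-.0842),(.5951,-.0923),(.6034,-.0107))])
    for c_,a,r in blobs(t if n=="top" else env.capture(n),(12,80,60),(28,255,255),5):
        p=bp(n,c_,.0065)
        if .49<p[0]<.63 and -.12<p[1]<.02 and a<40: print(c_.round(1),a,p[:2].round(4))
E
```

```text
top or [287.9 210.6] 374 [0.6122 0.0702] [21. 21.] 45
top or [283.4 247.3] 383 [0.5318 0.0774] [21. 21.] 90
top or [321.4 251.9] 301 [ 0.5242 -0.0052] [17. 18.] 8
top or [200.9 268.8] 346 [0.4809 0.2525] [13. 27.] 9
scene or [347.7 176.4] 219 [0.4822 0.2536] [24. 10.] 34
scene or [319.4 226.9] 302 [0.5277 0.0845] [16. 22.] 90
scene or [293.2 247.8] 269 [0.5199 0.0022] [17. 18.] 45
scene or [346.5 246. ] 327 [0.6077 0.0769] [17. 23.] 90
scene gr [228.2 352.8] 474 [ 0.5904 -0.2746] [22. 25.] 90
37.175 [0.4063 0.0871 0.1529]
[200.91884058 268.8173913 ] [(np.float64(0.0577), np.float64(-5.4)), (np.float64(0.0274), np.float64(-96.7))]
top [array([355.3, 257.6]), array([359.4, 222.8]), array([323.9, 218.2])]
[357.  222.6] 21 [ 0.5955 -0.0868]
[362.2 223.2] 20 [ 0.5943 -0.0988]
[352.8 257.3] 21 [ 0.516  -0.0786]
[358. 258.] 20 [ 0.5145 -0.0906]
scene [array([266.6, 285. ]), array([292.9, 306.4]), array([320. , 283.5])]
```

Request:
carry_out --series '[[[3,6,0],[0,0,0],5.6],[[6,12,0],[0,0,0],5.6],[[7.55,16.6,0],[0,0,0],5.6],[[7.55,16.6,-4],[0,0,0],5.6],[[7.55,16.6,-7],[0,0,0],5.6],[[7.55,16.6,-7],[0,0,0],5.6],[[7.55,16.6,-7],[0,0,0],5.6]]'

```text
clock: 38.15
tcp_pos: [0.4816, 0.2531, 0.0834]
orientation: [[-0.995, 0.1, 0.001], [0.1, 0.995, 0.001], [-0.001, 0.001, -1.0]]
wrist_force: [-0.6, 0.1, -0.2]
grip_width: 0.0559
grip_force: 0.0
```

Request:
carry_out --series '[[[0,0,-4],[0,0,0],5.6],[[0,0,-5.9],[0,0,0],5.6],[[0,0,-6.3],[0,0,0],5.6],[[0,0,-6.3],[0,0,0],5.6],[[0,0,-6.3],[0,0,0],2.5],[[0,0,-6.3],[0,0,0],2.5],[[0,0,-6.3],[0,0,0],2.5],[[0,0,-6.3],[0,0,0],2.5]]'

```text
clock: 39.15
tcp_pos: [0.4818, 0.2532, 0.0213]
orientation: [[-0.995, 0.101, 0.003], [0.101, 0.995, 0.002], [-0.002, 0.002, -1.0]]
wrist_force: [-1.4, 0.5, 7.9]
grip_width: 0.035
grip_force: 61.3
```

Request:
carry_out --series '[[[0,0,5],[0,0,0],2.5],[[0,0,10],[0,0,0],2.5],[[0.5,-6,11],[0,0,0],2.5],[[1.5,-12,11],[0,0,0],2.5],[[2.5,-18,11],[0,0,0],2.5],[[3.3,-24,11],[0,0,0],2.5],[[3.3,-30,11],[0,0,0],2.5],[[3.3,-33.8,9],[0,0,0],2.5]]'

```text
clock: 40.15
tcp_pos: [0.5139, -0.0882, 0.1103]
orientation: [[-0.995, 0.104, 0.003], [0.104, 0.995, 0.0], [-0.003, 0.001, -1.0]]
wrist_force: [0.9, -0.4, -2.2]
grip_width: 0.035
grip_force: 61.2
```

Request:
carry_out --series '[[[0,0,-3],[0,0,0],2.5],[[0,0,-5],[0,0,0],2.5],[[0,0,-5.5],[0,0,0],2.5],[[0,0,-5.5],[0,0,0],2.5],[[0,0,-5.5],[0,0,0],2.5],[[0,0,-5.5],[0,0,0],2.5]]'

```text
clock: 40.9
tcp_pos: [0.5143, -0.0856, 0.0555]
orientation: [[-0.995, 0.101, 0.002], [0.101, 0.995, 0.0], [-0.002, 0.0, -1.0]]
wrist_force: [0.3, -0.1, -3.3]
grip_width: 0.0349
grip_force: 61.2
```

```bash
python3 - <<'E'
from h import *
s=env.capture("scene");x=env.read_state();print(x["tcp_pos"].round(4),x["wrist_force"].round(1),x["torque"].round(3))
cv2.imwrite("pics/f3.png",cv2.resize(s[230:310,235:315,::-1],None,fx=7.5,fy=7.5,interpolation=cv2.INTER_CUBIC))
E
```

```text
[ 0.5142 -0.0856  0.0554] [-0.  -0.5 -1.6] [-0.018  0.012 -0.052]
```

Request:
carry_out --series '[[[0.15,0.1,0],[0,0,0],2.5],[[0.15,0.1,-0.5],[0,0,0],2.5],[[0.15,0.1,-1.0],[0,0,0],2.5],[[0.15,0.1,-1.4],[0,0,0],2.5],[[0.15,0.1,-1.4],[0,0,0],2.5]]'

```text
clock: 41.58
tcp_pos: [0.515, -0.0847, 0.0401]
orientation: [[-0.995, 0.102, -0.001], [0.102, 0.995, 0.0], [0.001, -0.0, -1.0]]
wrist_force: [-0.7, 1.8, -3.6]
grip_width: 0.035
grip_force: 61.1
```

Request:
carry_out --series '[[[0,0,-0.4],[0,0,0],2.5],[[0,0,-0.8],[0,0,0],2.5],[[0,0,-1.2],[0,0,0],2.5],[[0,0,-1.4],[0,0,0],2.5],[[0,0,-1.4],[0,0,0],2.5]]'

```text
clock: 42.2
tcp_pos: [0.5154, -0.0847, 0.0292]
orientation: [[-0.995, 0.101, 0.001], [0.101, 0.995, -0.0], [-0.001, -0.0, -1.0]]
wrist_force: [-5.0, 3.7, 17.2]
grip_width: 0.035
grip_force: 63.6
```

Request:
carry_out --series '[[[0,0,0.1],[0,0,0],2.5],[[0,0,0.1],[0,0,0],5.2],[[0,0,0.1],[0,0,0],5.2],[[0,0,0.1],[0,0,0],5.2],[[0,0,0.1],[0,0,0],5.2],[[0,0,5],[0,0,0],5.2],[[0,0,10],[0,0,0],5.2],[[-5,-4,12],[0,0,0],5.2]]'

```text
clock: 43.2
tcp_pos: [0.4727, -0.1216, 0.1485]
orientation: [[-0.995, 0.097, 0.008], [0.097, 0.995, -0.001], [-0.008, 0.0, -1.0]]
wrist_force: [-0.8, -1.6, 0.1]
grip_width: 0.0522
grip_force: 0.0
```

Request:
carry_out --series '[[[-3,-5,0],[0,0,8],5.2],[[-6,-10,0],[0,0,15],5.2],[[-7,-14,0],[0,0,15],5.2],[[-7,-14,0],[0,0,15],5.2],[[-7,-14,0],[0,0,15],5.2]]'

```text
clock: 43.82
tcp_pos: [0.3985, -0.262, 0.1451]
orientation: [[-0.987, -0.159, -0.0], [-0.159, 0.987, 0.0], [0.0, 0.0, -1.0]]
wrist_force: [0.6, -0.7, -0.7]
grip_width: 0.0521
grip_force: 0.0
```

```bash
python3 look.py; python3 - <<'E'
from h import *
print(proj("scene",(.515,-.0847,.0605)),proj("scene",(.515,-.0847,.0655)))
E
```

```text
top or [287.9 210.6] 374 [0.6122 0.0703] [21. 21.] 45
top or [283.4 247.3] 381 [0.5318 0.0774] [21. 21.] 90
top or [321.4 251.9] 303 [ 0.5241 -0.0052] [17. 17.] 7
top or [359.3 256.9] 335 [ 0.5154 -0.0879] [13. 27.] 7
scene or [319.4 226.9] 303 [0.5278 0.0846] [16. 21.] 90
scene or [293.1 247.8] 271 [0.5199 0.002 ] [17. 18.] 45
scene or [346.5 246.1] 331 [0.6078 0.0768] [17. 23.] 90
scene or [261.8 267.4] 403 [ 0.502  -0.0795] [52. 13.] 38
scene gr [228.2 352.8] 474 [ 0.5904 -0.2746] [22. 25.] 90
43.925 [ 0.3989 -0.2614  0.1452]
[264.63209915 269.63024874] [264.47687019 268.15572434]
```

Request:
carry_out --series '[[[-0.65,-4.2,0],[0,0,0],5.2],[[-0.65,-4.2,-3],[0,0,0],5.2],[[-0.65,-4.2,-3],[0,0,0],5.2],[[-0.65,-4.2,-3],[0,0,0],5.2]]'

```text
clock: 44.42
tcp_pos: [0.393, -0.3037, 0.116]
orientation: [[-0.987, -0.161, 0.0], [-0.161, 0.987, -0.001], [-0.0, -0.001, -1.0]]
wrist_force: [0.6, 0.3, -0.6]
grip_width: 0.0521
grip_force: 0.0
```

```bash
python3 - <<'E'
from h import *
s=env.capture("scene");x=env.read_state();print(x["tcp_pos"].round(4))
m=np.zeros_like(s);m[255:285,250:285]=s[255:285,250:285]
for c_,a,r in blobs(m,(8,150,90),(18,255,255),30): print(c_.round(1),a,np.round(r[1]))
a=cv2.resize(s[230:310,235:315,::-1],None,fx=5,fy=5,interpolation=cv2.INTER_CUBIC)
b=cv2.resize(s[250:350,100:200,::-1],None,fx=4,fy=4,interpolation=cv2.INTER_CUBIC)
cv2.imwrite("pics/g1.png",np.hstack([a,b]))
E
```

```text
[ 0.3932 -0.3038  0.1163]
[264.8 269.4] 342 [28. 13.]
```

View pics/g1.png

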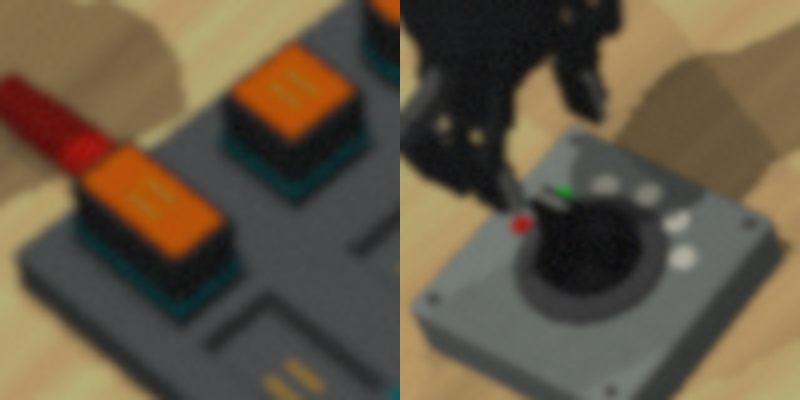

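The oblong pack sits level at left crop (155,205). At right, the dial's white line at (555,197) is by the red dot, with the gripper above it. Gripping the dial.

Request:
carry_out --series '[[[-0.1,0,-3],[0,0,0],5.2],[[-0.1,0,-5],[0,0,0],5.2],[[-0.1,0,-6.0],[0,0,0],5.2],[[-0.1,0,-6.0],[0,0,0],5.2],[[-0.1,0,-6.0],[0,0,0],0.6],[[-0.1,0,-6.0],[0,0,0],0.6],[[-0.1,0,-6.0],[0,0,0],0.6],[[-0.1,0,-6.0],[0,0,0],0.6]]'

```text
clock: 45.48
tcp_pos: [0.3912, -0.3023, 0.0564]
orientation: [[-0.987, -0.159, 0.0], [-0.159, 0.987, 0.002], [-0.001, 0.002, -1.0]]
wrist_force: [1.3, 12.4, 8.0]
grip_width: 0.0131
grip_force: 59.5
```

Request:
carry_out --series '[[[0,0.15,0],[0,0,-8],0.6],[[0,0.15,0],[0,0,-16],0.6],[[0,0.15,0],[0,0,-24],0.6],[[0,0.15,0],[0,0,-31],0.6],[[0,0.15,0],[0,0,-31],0.6],[[0,0.15,0],[0,0,-31],0.6]]'

```text
clock: 46.22
tcp_pos: [0.3913, -0.3008, 0.0564]
orientation: [[-0.928, 0.372, 0.0], [0.372, 0.928, 0.002], [0.0, 0.002, -1.0]]
wrist_force: [1.3, 10.5, 8.3]
grip_width: 0.0129
grip_force: 59.6
```

Request:
carry_out --series '[[[0,0,0],[0,0,0],5.2],[[0,0,0],[0,0,0],5.2],[[0,0,0],[0,0,0],5.2],[[0,0,0],[0,0,0],5.2],[[0,0,4],[0,0,0],5.2],[[0,0,10],[0,0,0],5.2],[[0,0,14],[0,0,0],5.2],[[6,5,14],[0,0,0],5.2]]'

```text
clock: 47.22
tcp_pos: [0.4399, -0.2646, 0.1996]
orientation: [[-0.926, 0.377, 0.008], [0.377, 0.926, -0.003], [-0.009, 0.0, -1.0]]
wrist_force: [-0.2, -0.8, -0.5]
grip_width: 0.0522
grip_force: 0.0
```

Request:
carry_out --series '[[[3,6,3],[0,0,0],5.2],[[6,12,4],[0,0,0],5.2],[[6,18,4],[0,0,0],5.2],[[6,22,4],[0,0,0],5.2],[[6,22,4],[0,0,0],5.2]]'

```text
clock: 47.85
tcp_pos: [0.4993, -0.0398, 0.2353]
orientation: [[-0.93, 0.367, 0.0], [0.367, 0.93, 0.0], [-0.0, 0.0, -1.0]]
wrist_force: [-0.1, -0.4, 0.2]
grip_width: 0.0517
grip_force: 0.0
```

```bash
python3 - <<'E'
from h import *
t=env.capture("top");t0=cv2.imread("pics/top0.png")[:,:,::-1]
# white line on the bar: bright pixels near the grip, before and after
c=np.array(proj("top",(.392,-.302,.084)));print("axis px",c)
for n,im in(("0",t0),("1",t)):
    g=im.min(2).astype(float);yy,xx=np.mgrid[:480,:640]
    r=np.hypot(xx-c[0],yy-c[1]);w=np.where((r<14),np.clip(g-60,0,None),0)
    print(n,w.sum(),(w*xx).sum()/max(w.sum(),1),(w*yy).sum()/max(w.sum(),1))
    w/=max(w.sum(),1);p=bp("top",((w*xx).sum(),(w*yy).sum()),.084)[:2]-[.392,-.302];print(np.degrees(np.arctan2(p[1],p[0])),np.hypot(*p))
E
python3 look.py
```

```text
axis px [461.54443996 317.78430058]
0 2980.0 468.7010067114094 322.3496644295302
-121.0609212494618 0.017737895302448254
1 3176.0 466.9933879093199 322.06643576826195
-126.76567055315867 0.01443776333762135
top or [287.8 210.6] 373 [0.6122 0.0703] [21. 21.] 45
scene or [319.1 226.8] 310 [0.527  0.0844] [16. 22.] 90
scene or [292.9 247.5] 284 [0.5191 0.0025] [18. 18.] 45
scene or [346.5 246.1] 330 [0.6079 0.0768] [17. 23.] 90
scene or [261.9 267.3] 400 [ 0.5021 -0.0793] [53. 13.] 38
scene gr [228.2 352.8] 474 [ 0.5904 -0.2746] [22. 25.] 90
48.0 [ 0.499  -0.043   0.2352]
```

```bash
python3 - <<'E'
from h import *
t=env.capture("top");t0=cv2.imread("pics/top0.png")[:,:,::-1]
for im in(t0,t):
    print(im[312:334,442:474].min(2))
E
```

```text
[[ 58  53  61  46  26  27  26  36  20  30  32  31  25  22  34  24  35  29
   35  28  32  25  33  24  28  22  43  62  54  54  61  90]
 [ 57  57  57  36  29  31  34  28  39  33  30  29  27  26  26  14  18  36
   39  25  38  32  24  34  37  24  23  49  65  52  56  83]
 [ 55  58  52  29  17  26  38  25  32  22  26  22  27  14  32  21  27  41
   23  33  33  34  30  19  29  31  23  46  50  55  50  81]
 [ 52  60  46  27  25  34  31  30  29  27  28  28  27  25  31  24  24  28
   21  28  35  24  34  29  32  26  28  43  53  52  46  73]
 [ 55  56  47  27  26  31  27  36  27  29  22  27  28  26  16  27  25  26
   35  31  36  28  30  28  27  31  28  47  51  60  49  74]
 [ 55  58  40  29  30  36  29  33  39  26  25  30  31  26  28  23  24  21
   40  31  35  17  23  30  29  38  30  39  50  57  50  74]
 [ 51  55  44  28  26  26  27  36  35  16  26  30  24  25  20  30  22  25
   27  28  26  30  19  26  32  34  24  48  59  53  50  68]
 [ 57  57  41  34  32  26  31  35  24  31  24  31  29  15  22  20  15  31
   35  25  62  48  18  28  32  19  34  48  57  55  47  73]
 [ 58  62  49  35  22  23  31  26  3
[... 4053 characters left out ...]
5  55  56  62  83  97  97  99  95]
 [149 120  67  50  48  50  65  50  41  52  60  57  55  53  53  47  42  56
   47  45  49  60  56  52  52  55  83  94  97  94  90  94]
 [129 102  90  66  44  38  56  54  60  53  55  60  54  60  58  56  53  53
   55  49  57  57  52  48  62  79  90  98  94  94  94  94]
 [100  90  96  88  83  59  45  43  52  56  55  55  56  55  58  56  58  48
   50  56  52  53  59  76  88  95  98  93  93  96  90  97]
 [ 90  97  99 101 102  81  54  41  56  53  50  46  50  55  55  52  51  55
   51  48  63  79  84 100  97  93  96  93  97  94  94  94]
 [ 88  96  95  77  72  69  56  52  50  80  74  71  76  63  55  65  65  69
   77  86  84  94  94  98  92  96  92  93  99  93  98  96]]
```

```bash
python3 -c "
from station import env
print(env.job_done())"
```

```text
the job is handed in; nothing more can be done
None
```

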